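Fetch the battery pack from the hasped tool chest and put it on charge

TASK

Flip the hasp up off its staple and swing it clear, well past level, then raise the chest's lid until it stands open. Lift out the battery pack, stand it upright on the bench and let go to change your grip, then take it by its two narrow ends and seat it fully down on the pegs of the charging cradle. Leave the jar, the screwdriver and the carton where they are, and leave the lid open and the hasp clear.

Things in the scene. Friction and masses are not known exactly. Their poses are not given: they have to be found in the camera images.
- chest: Wooden chest fixed to the bench, 200 mm deep (x, front to back) by 290 wide (y) by 100 high, walls and floor 10 thick, lid 10 thick on top. Origin: centre of its underside; z up; hasp on the front (-x), lid hinge at the back. Two cells, centred at y = +68 and -68 mm, each 68 wide along y between dividers 55 high, 180 deep along x: pack in one, jar in the other, either way.
- lid (a joint): Lid angle, rad, about the chest's back top edge (axis +y of the chest): 0 shut, 1.57 upright, stop at 1.85. 0.85 kg on stiff stay hinges (1 N m of friction): it stays at any angle it is left at; raising it by its tab takes about 8 N. It cannot be raised while the hasp is over the staple.
- lid_hinge (a point): Point on the lid's hinge axis at mid-width, 100 mm above the bench.
- lid_tab (a point): Grip point on the flat steel lift tab that juts 36 mm out from the lid's front edge at chest y = -55 mm: 14 mm wide along the chest's y, 6 thick. The point is 10 mm from its tip, in mid-thickness, 231 mm from the hinge, 105 above the bench when shut. Pinched across its width it can turn between the fingers, so the gripper may stay upright while leading it round the hinge.
- hasp (a joint): Hasp angle, rad, relative to the lid, about a pin along the chest's +y: 0 hangs along the chest's front over the staple, 1.57 sticks straight out from the lid, stop at 2.8, nearly straight up. It weighs 40 g; its pin has just enough friction (0.02 N m) to stay where it is left.
- hasp_hinge (a point): Middle of the hasp's pin, on the lid's front edge at chest y = +45 mm, 105 mm above the bench when the lid is shut.
- hasp_ball (a point): Centre of the 16 mm steel ball on the hasp's pull. Hasp plate: 34 mm wide, 4 thick, 48 long; a 6 mm stem juts from it at right angles, 43 mm from the pin; the ball's centre is 32 mm out, 62 above the bench when hanging. Pinched along the chest's y with a light grip, the ball can turn between the fingers as it is led round the pin. Lean the gripper 20 deg away from the chest to clear the lid.
- pack: Grey battery pack, 60 mm long (x), 42 wide (y), 62 high, about 0.4 kg. Origin: centre of its underside; z up. Two holes underneath, 12 across, 14 deep, 17 mm either side of centre along x. It stands in its cell with its x along the chest's y, so there it can be gripped only across its width. A half turn makes no difference.
- charger: Black charging cradle fixed to the bench: base 150 mm (x) by 96 (y) by 22 high. Origin: centre of its underside; z up. Two cheeks, 46 long (x), 12 thick, up to 98 above the bench, stand 50 apart along y, 14 higher than a seated pack, so a pack can be held there only by its ends, across its 60 mm length.
- charger_seat (a point): Centre of the seat, 22 mm above the bench. Two upright pegs, 9 across, 10 tall, tapered, 17 mm either side along the charger's x, enter the pack's holes. Seated, the pack's underside rests on the seat, its x along the charger's x, either way round.
- jar: Glass jar with a steel cap, 48 mm across and 60 mm high, standing in the chest's other cell; leave it. Origin: centre of its underside.
- screwdriver: Screwdriver lying on the bench beyond the work, about 200 mm long, handle to its -x; leave it. Origin: on the bench under its middle.
- carton: Cardboard carton 75 x 50 x 38 mm high on the bench; leave it. Origin: centre of its underside.
There are look-alikes about, which are no part of the job. Of the things like the charger, leave any that is brown or green; of the rest the larger one is meant.

How it is judged:
By the outcome, as a careful person would: the job done as asked, in the order asked, and still so for the second after the job is handed in, with the robot touching nothing.
It also fails if it takes over 72 s, if anything falls off the work surface, if the arm or the gripper's body presses on something with over 40 N, if the wrist force passes 120 N, or if a joint passes its speed limit or range.

ROBOT

A 6-joint arm with a two-finger parallel gripper is mounted at the origin on the work surface. World frame = base frame: x ahead of the robot, y to its left, z up, the work surface at z = 0. Lengths are in m, angles in rad, forces in N, time in s.
With the tool pointing down it reaches from about 0.3 to 0.95 m from the base axis. Payload 3.1 kg.
Tool frame: the origin (TCP) lies on the centre line of the jaws, within the pads' length; the fingertips stand 11 mm ahead of it and the grasp point (between the pads) lies 8 mm behind it; z points along the fingers, x is the direction in which the jaws open and shut, and the axes are right-handed (so a half turn about z gives the same grasp; the last joint's range is limited). The gripper opens to 85 mm and grips with 20 to 120 N. Pads are 22 mm wide; open, the fingers measure 114 mm over their backs; the gripper's body (76 mm by 85 mm) begins 54 mm behind the grasp point. The pads swing forward as they close: fully open they stand 13 mm farther back than shut.
Start: joints at [1.135, 0.308, 1.634, -0, 1.2, -0.07], TCP at [0.224, 0.584, 0.242] pointing down, gripper open.
Joint ranges: [-3.06, 3.06], [-0.79, 1.96], [0.05, 2.63], [-1.19, 4.34], [0.05, 2.64], [-2.94, 2.94]. Speed limits (rad/s): [2.79, 2.79, 3.14, 3.14, 3.14, 3.14].

INTERFACE

Orientations are given as [roll, pitch, yaw] about the fixed x, y, z axes, in that order (R = Rz(yaw) Ry(pitch) Rx(roll)).
In Python, from plant import observe, read_camera, sign_off gives the robot as it stands.
- The arm moves only by the shell command python3 -m handwheel 'ROWS' [FORCE]. ROWS is a JSON object of lists of equal length, an entry for each row: "offset": the shift along the tool's x, y, z in mm, a list of three; "yaw": the turn about the tool's z in degrees; "fingers": the opening in per cent of the stroke, from 0 (shut) to 100 (fully open). A call has 1 to 12 rows; each row is the pose to reach, as a shift and turn from the pose commanded when the call began, along the tool's axes at that moment; what a row does not reach only later rows make up. A row lasts 1/10 s, in which the tool goes at most 50 mm and 8.59 degrees, less where a joint would pass 70% of its speed; a pose out of reach is approached as far as the arm can. A call with a gripper value outside its range is refused whole. The fingers move at their own pace and stop on an object; FORCE is the grip in N (left out, the last holds). Time passes only in rows, so rows that repeat a pose let the fingers close. It gives the time, the measured TCP pose, the force and the opening at its end, in the units of the state.
- observe(): the state, without advancing time (a new reading comes with each control period).
- read_camera(name): name is "scene" or "side" or "wrist"; returns a dict with "frame" (384x512x3 uint8, red, green, blue), "mtx" (3x3 intrinsics, pixels), "k1" (the pictures are not rectified: a ray, as slopes to the right and down, at radius r is drawn at 1 + k1 r^2 times it, then the intrinsics apply), "cam_to_world" (4x4, takes a point from camera to world coordinates). Camera axes: x right, y down, z forward; pixel columns grow to the right and rows downward; lengths in m; the calibration is good to about 2 mm. A picture is of the moment at which its call begins. There is no depth.
- sign_off(): hands the job in, once; it reports no verdict.
The state is a dict: "t": time; "q": joint angles; "joint_vel": joint speeds; "effort": joint torques, N m; "tcp_pos": TCP position; "orientation": TCP orientation; "ft_force": force on the tool from outside, world axes, zero at the start; "moment": the same for the moment, N m; "opening": finger opening in m.
Only numpy, scipy, OpenCV 4.12 (cv2) and the standard library are available. Lean on these libraries where they do the work, as an engineer would, in place of code of your own. Each camera call takes 0.05 s, during which the arm holds its last target.

## Working session

There is one attempt and no reset: what is moved stays moved. The work goes in short steps, Python scripts to look and compute and a shell command to move; the robot and the scene stay as the last step left them, time stands still between calls to the robot, and variables do not carry over. Pictures are saved under pics/ and viewed, and the job is handed in when it is done.

```bash
ls -la; mkdir -p pics
python3 - <<'E'
from plant import observe, read_camera
import cv2
s=observe(); print(s)
for n in ["scene","side","wrist"]:
    c=read_camera(n); cv2.imwrite(f"pics/{n}0.png",c["frame"][:,:,::-1]); print(n,c["mtx"].tolist(),c["k1"],c["cam_to_world"].round(4).tolist())
E
```

```text
total 12
drwxr-xr-x  3 agent agent 4096 Dec  6 16:20 .
drwxr-xr-x 23 root  root  4096 Dec  6 16:20 ..
drwxr-xr-x  2 agent agent 4096 Dec  6 16:20 pics
{'t': 0.0, 'q': array([ 1.13528028e+00,  3.09028525e-01,  1.63521176e+00,  2.15947086e-07,
        1.19967564e+00, -6.96707805e-02]), 'joint_vel': array([-4.57369763e-04, -4.62084554e-04,  1.66623885e-03,  5.49936000e-06,
       -3.29459260e-03,  1.72934409e-03]), 'effort': array([-1.81702308e-03, -4.15270936e+01, -2.76656932e+01, -2.27238456e-04,
        1.06584613e-02, -2.62035940e-06]), 'tcp_pos': array([0.22325534, 0.58290517, 0.24102038]), 'orientation': array([-3.14143072e+00,  2.31762716e-03,  1.20495117e+00]), 'ft_force': array([ 0.56977856,  0.29151052, -0.49286324]), 'moment': array([0.09839401, 0.0048796 , 0.05523804]), 'opening': 0.08528675278841326}
scene [[388.461050833309, 0.0, 256.1165314951819], [0.0, 388.461050833309, 190.71147650863944], [0.0, 0.0, 1.0]] 0.008912730370675331 [[-0.8123, 0.4742, -0.3396, 0.8761], [0.5833, 0.6656, -0.4655, 0.4445], [0.0053, -0.5762, -0.8173, 0.956], [0.0, 0.0, 0.0, 1.0]]
side [[370.72996958792714, 0.0, 263.61308588319406], [0.0, 370.72996958792714, 194.647075681131], [0.0, 0.0, 1.0]] -0.05849218793843775 [[0.8653, -0.32, 0.3858, 0.1843], [-0.5012, -0.5617, 0.6582, -0.6393], [0.006, -0.7629, -0.6464, 0.7022], [0.0, 0.0, 0.0, 1.0]]
wrist [[308.7552556284648, 0.0, 254.9908838747565], [0.0, 308.7552556284648, 187.73519742601906], [0.0, 0.0, 1.0]] -0.05763589492587201 [[0.3577, 0.9017, 0.2428, 0.1614], [0.9338, -0.3447, -0.0954, 0.6072], [-0.0023, 0.2609, -0.9654, 0.3731], [0.0, 0.0, 0.0, 1.0]]
```

View pics/scene0.png

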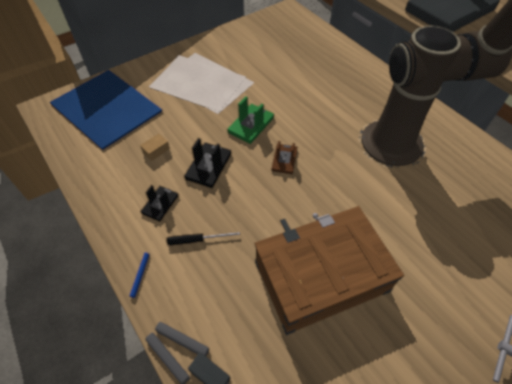

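View pics/side0.png

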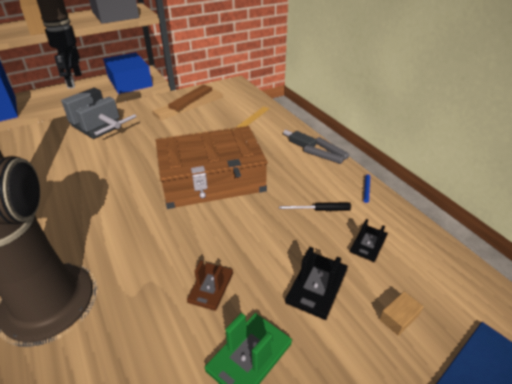

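View pics/wrist0.png

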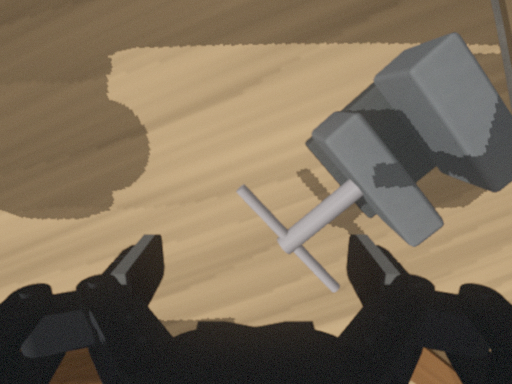

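Charger look-alikes in the scene view: large black (208,162), small black (160,202), green (250,122) and brown (285,158). Ruling out green and brown and taking the larger of the rest gives the black one at (208,162). Next I'll check it in close crops.

```bash
cat > h.py <<'E'
import numpy as np, cv2
from plant import observe, read_camera
def und(c,uv):
    K=c["mtx"]; d=np.array([(uv[0]-K[0,2])/K[0,0],(uv[1]-K[1,2])/K[1,1]])
    p=d.copy()
    for _ in range(20): p=d/(1+c["k1"]*(p@p))
    return p
def ray(c,uv):
    p=und(c,uv); T=np.asarray(c["cam_to_world"]); d=T[:3,:3]@np.array([p[0],p[1],1]); return T[:3,3],d/np.linalg.norm(d)
def onz(c,uv,z):
    o,d=ray(c,uv); return o+d*(z-o[2])/d[2]
def tri(c1,u1,c2,u2):
    o1,d1=ray(c1,u1);o2,d2=ray(c2,u2)
    A=np.stack([d1,-d2],1); s=np.linalg.lstsq(A,o2-o1,rcond=None)[0]
    a=o1+s[0]*d1;b=o2+s[1]*d2
    return (a+b)/2,np.linalg.norm(a-b)
def proj(c,P):
    T=np.linalg.inv(np.asarray(c["cam_to_world"])); p=T[:3,:3]@np.asarray(P)+T[:3,3]
    s=p[:2]/p[2]; s=s*(1+c["k1"]*(s@s)); K=c["mtx"]; return np.array([K[0,0]*s[0]+K[0,2],K[1,1]*s[1]+K[1,2]])
def crop(c,name,x,y,w,h,k):
    im=c["frame"][y:y+h,x:x+w,::-1]; cv2.imwrite(f"pics/{name}.png",cv2.resize(im,None,fx=k,fy=k,interpolation=cv2.INTER_CUBIC))
import pickle
def shot(n):
    c=read_camera(n); return c
E
python3 - <<'E'
from h import *
a=read_camera("scene"); b=read_camera("side")
pickle.dump((a,b),open("c0.pkl","wb"))
crop(a,"sc_ch",170,120,100,90,6); crop(b,"si_ch",270,240,100,90,6)
crop(a,"sc_chest",245,200,165,135,4.5); crop(b,"si_chest",145,115,135,105,5.5)
E
```

```text
(no output)
```

View pics/sc_ch.png

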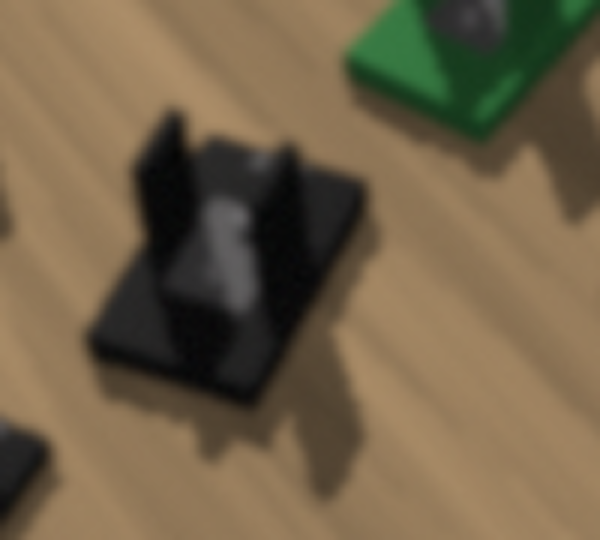

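View pics/si_ch.png

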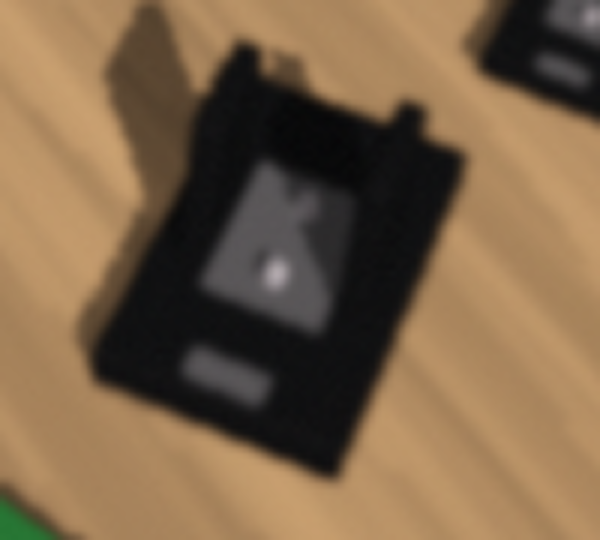

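View pics/sc_chest.png

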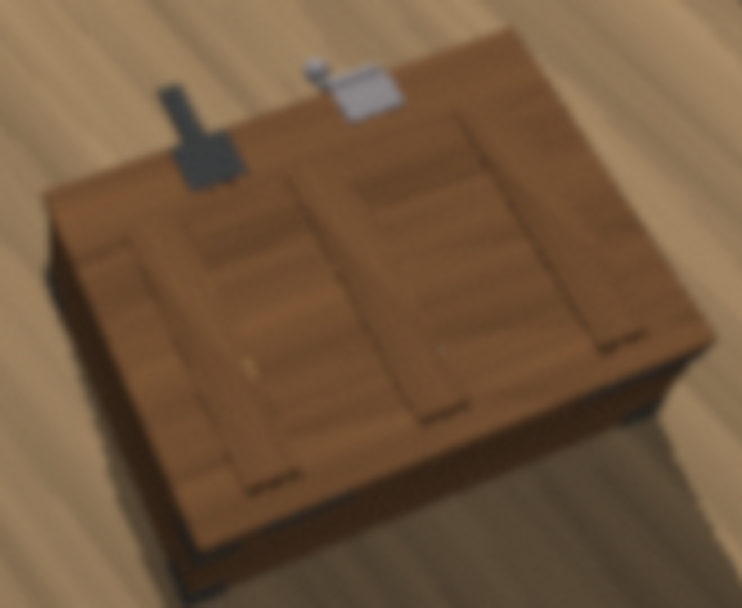

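View pics/si_chest.png

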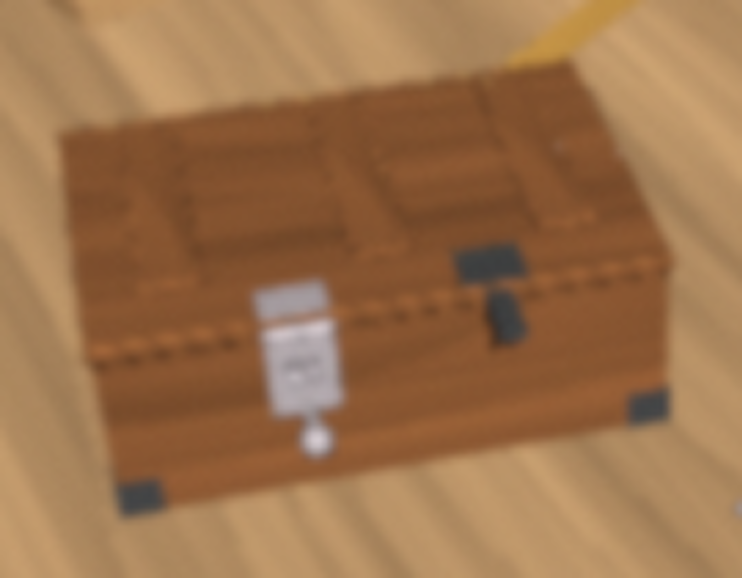

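```bash
cat >> h.py <<'E'
def cp(x0,y0,k,p): return ((p[0]+.5)/k-.5+x0,(p[1]+.5)/k-.5+y0)
E
python3 - <<'E'
from h import *
a,b=pickle.load(open("c0.pkl","rb"))
S=lambda *p: cp(245,200,4.5,p); D=lambda *p: cp(145,115,5.5,p)
np.set_printoptions(precision=4,suppress=True)
for n,p in dict(FR=(48,198),FL=(510,30),BL=(713,340),BR=(200,548)).items(): print("scene top",n,onz(a,S(*p),.11))
for n,p in dict(BL=(63,133),BR=(575,65),FR=(672,265),FL=(95,355)).items(): print("side top",n,onz(b,D(*p),.11))
print("ball",tri(a,S(317,72),b,D(317,440)))
print("tabtip",onz(a,S(173,92),.108),onz(b,D(508,340),.102))
S=lambda *p: cp(170,120,6,p); D=lambda *p: cp(270,240,6,p)
print("ch scene base corners z.022", [onz(a,S(*p),.022) for p in ((365,185),(90,340),(250,400),(205,138))])
print("ch side base corners z.022", [onz(b,D(*p),.022) for p in ((465,155),(335,470),(95,370))])
print("peg", onz(b,D(275,285),.024),onz(b,D(303,215),.024),"seatcorners side",[onz(b,D(*p),.022) for p in ((265,160),(200,285),(325,333),(355,190))])
E
```

```text
scene top FR [0.618  0.0892 0.11  ]
scene top FL [0.3382 0.156  0.11  ]
scene top BL [0.3872 0.3538 0.11  ]
scene top BR [0.6676 0.2834 0.11  ]
side top BL [0.3864 0.3503 0.11  ]
side top BR [0.6653 0.2754 0.11  ]
side top FR [0.6133 0.0769 0.11  ]
side top FL [0.3388 0.1491 0.11  ]
ball (array([0.4236, 0.0941, 0.0622]), np.float64(0.0008272164196852637))
tabtip [0.5212 0.0751 0.108 ] [0.5185 0.0719 0.102 ]
ch scene base corners z.022 [array([ 0.4632, -0.2618,  0.022 ]), array([ 0.6326, -0.2561,  0.022 ]), array([ 0.5868, -0.1778,  0.022 ]), array([ 0.5147, -0.3393,  0.022 ])]
ch side base corners z.022 [array([ 0.6314, -0.2637,  0.022 ]), array([ 0.5043, -0.3482,  0.022 ]), array([ 0.4547, -0.2733,  0.022 ])]
peg [ 0.5305 -0.2768  0.024 ] [ 0.5584 -0.2563  0.024 ] seatcorners side [array([ 0.5625, -0.2266,  0.022 ]), array([ 0.5076, -0.2619,  0.022 ]), array([ 0.5348, -0.3018,  0.022 ]), array([ 0.5838, -0.2557,  0.022 ])]
```

```bash
cat >> h.py <<'E'
def go(P,yawdeg):
    """print the handwheel offset (mm, tool axes) and yaw (deg) to reach TCP P with tool yaw (mod 180)"""
    s=observe(); r=s["orientation"]; 
    from scipy.spatial.transform import Rotation as Ro
    R=Ro.from_euler("xyz",r).as_matrix()
    d=R.T@(np.asarray(P)-s["tcp_pos"])*1000
    y=np.degrees(r[2]); dy=-(yawdeg-y)
    opts=[((dy+180*k+360)%720)-360 for k in (0,1)]
    dy=(dy+90)%180-90
    print("t",round(s["t"],2),"off",d.round(1),"yaw",round(dy,1),"or",round(dy-180*np.sign(dy),1),"q6",s["q"][5].round(2),"tcp",s["tcp_pos"].round(4),"open",round(s["opening"],4),"F",s["ft_force"].round(1))
E
python3 -c "
from h import *
go([.4236,.0941,.20],-14.2)"
```

```text
t 0.25 off [-385.2  361.9   42.1] yaw 83.2 or -96.8 q6 -0.07 tcp [0.2234 0.5833 0.2417] open 0.0852 F [ 0.8  0.  -1.1]
```

```bash
python3 -m handwheel '{"offset":[[-385,362,42],[-385,362,42],[-385,362,42],[-385,362,42],[-385,362,42],[-385,362,42],[-385,362,42],[-385,362,42],[-385,362,42],[-385,362,42],[-385,362,42],[-385,362,42]],"yaw":[83,83,83,83,83,83,83,83,83,83,83,83],"fingers":[100,100,100,100,100,100,100,100,60,60,60,60]}' 20
python3 - <<'E'
from h import *
go([.4236,.0941,.20],-14.2)
c=read_camera("wrist"); cv2.imwrite("pics/w1.png",c["frame"][:,:,::-1]); pickle.dump(c,open("w1.pkl","wb"))
E
```

```text
t: 1.45
tcp_pos: [0.425, 0.0915, 0.2002]
orientation: [3.141, -0.001, -0.249]
ft_force: [0.1, 0.4, 0.2]
opening: 0.0509
t 1.45 off [-2.  -2.1  0.2] yaw -0.1 or 179.9 q6 0.36 tcp [0.425  0.0915 0.2002] open 0.0509 F [0.1 0.4 0.2]
```

View pics/w1.png

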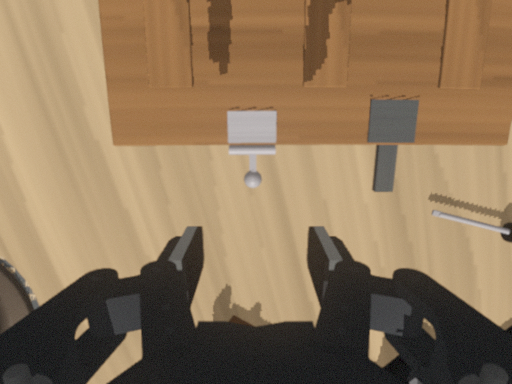

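Run:
```python
from h import *
np.set_printoptions(precision=4,suppress=True)
c=pickle.load(open("w1.pkl","rb"))
print("ball",onz(c,(252.5,179.5),.062))
print("tab tip",onz(c,(383.5,191),.108),"tab base",onz(c,(386.5,146),.108))
L=onz(c,(113,145.5),.11);R=onz(c,(509,145),.11); print(L,R,np.linalg.norm(L-R),np.degrees(np.arctan2(*(L-R)[[1,0]]))-90)
print("hasp plate top", onz(c,(229,151),.105),onz(c,(275,151),.105))
```

```text
ball [0.4227 0.0928 0.062 ]
tab tip [0.5203 0.0703 0.108 ] tab base [0.5274 0.1039 0.108 ]
[0.3338 0.1538 0.11  ] [0.6191 0.0827 0.11  ] 0.2940457451007338 76.00446840473248
hasp plate top [0.4141 0.1281 0.105 ] [0.4471 0.1198 0.105 ]
```

```bash
python3 -c "
from h import *
go([.423,.0935,.064],-14)"
```

```text
t 1.5 off [ -1.4   0.  136.3] yaw -0.2 or 179.8 q6 0.36 tcp [0.4243 0.0932 0.2003] open 0.0514 F [0.4 0.6 0.7]
```

```bash
python3 -m handwheel '{"offset":[[-1.4,0,45],[-1.4,0,90],[-1.4,0,125],[-1.4,0,136],[-1.4,0,136],[-1.4,0,136]],"yaw":[0,0,0,0,0,0],"fingers":[60,60,60,60,60,60]}' 20
python3 - <<'E'
from h import *
go([.423,.0935,.064],-14)
c=read_camera("wrist"); d=read_camera("side")
cv2.imwrite("pics/w2.png",c["frame"][:,:,::-1]); crop(d,"s2",145,75,135,145,4)
E
```

```text
t: 2.1
tcp_pos: [0.4238, 0.0957, 0.0655]
orientation: [-3.141, -0.002, -0.243]
ft_force: [0.4, 0.3, -0.2]
opening: 0.0515
t 2.1 off [-0.2  2.3  1.5] yaw 0.1 or -179.9 q6 0.36 tcp [0.4238 0.0957 0.0655] open 0.0515 F [ 0.4  0.3 -0.2]
```

View pics/w2.png

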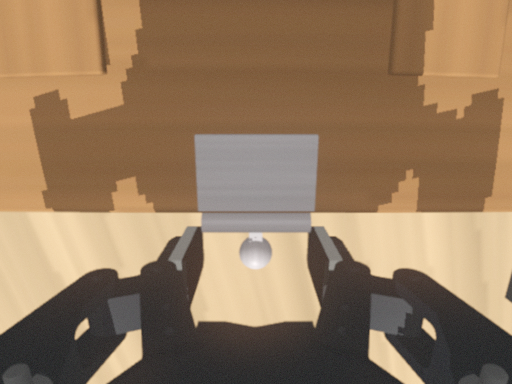

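View pics/s2.png

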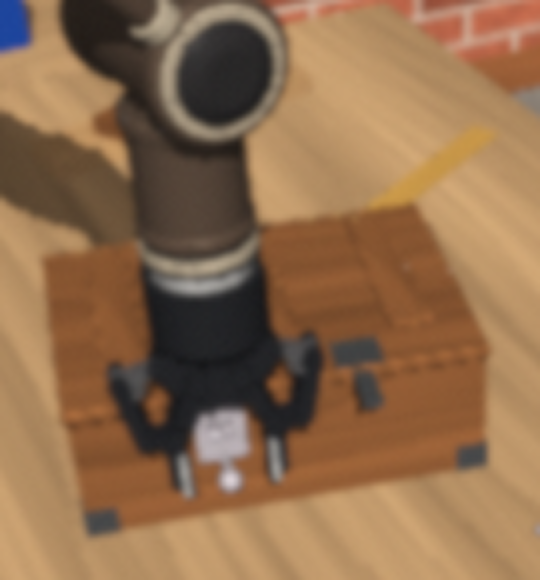

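Run:
```python
from h import *
c=read_camera("wrist"); p=onz(c,(255.5,252),.062); print(p)
go([p[0],p[1],.064],-14)
```

```text
[0.42378354 0.09277908 0.062     ]
t 2.25 off [-0.1  2.8  2.2] yaw 0.1 or -179.9 q6 0.36 tcp [0.4246 0.0954 0.0662] open 0.0513 F [ 0.3 -0.7  0.3]
```

```bash
python3 -m handwheel '{"offset":[[0,2,2],[0,2,2],[0,2,2],[0,2,2],[0,2,2],[0,2,2],[0,2,2],[0,2,2]],"yaw":[0,0,0,0,0,0,0,0],"fingers":[60,30,10,10,10,10,10,10]}' 20
```

```text
t: 3.05
tcp_pos: [0.4229, 0.093, 0.0625]
orientation: [-3.141, -0.002, -0.244]
ft_force: [2.5, -0.8, -0.1]
opening: 0.0141
```

```bash
python3 -m handwheel '{"offset":[[0,5,-4],[0,9.6,-9],[0,14,-15],[0,17,-21],[0,20,-29],[0,21,-38],[0,21.5,-47],[0,21,-54],[0,19,-60],[0,13,-72],[0,13,-72]],"yaw":[0,0,0,0,0,0,0,0,0,0,0],"fingers":[10,10,10,10,10,10,10,10,10,10,10]}' 20
python3 - <<'E'
from h import *
c=read_camera("wrist"); d=read_camera("side")
cv2.imwrite("pics/w3.png",c["frame"][:,:,::-1]); crop(d,"s3",145,75,135,145,4)
E
```

```text
t: 4.15
tcp_pos: [0.4196, 0.0801, 0.1358]
orientation: [3.141, -0.002, -0.243]
ft_force: [4.3, -3.0, -0.2]
opening: 0.0141
```

View pics/w3.png

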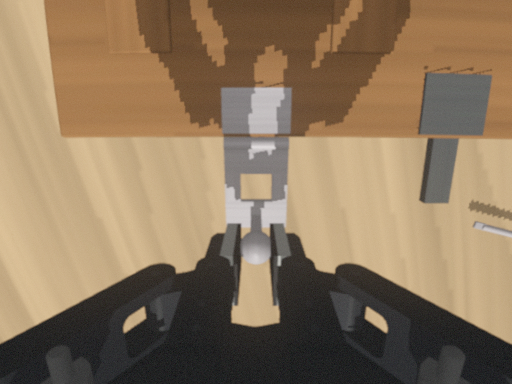

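View pics/s3.png

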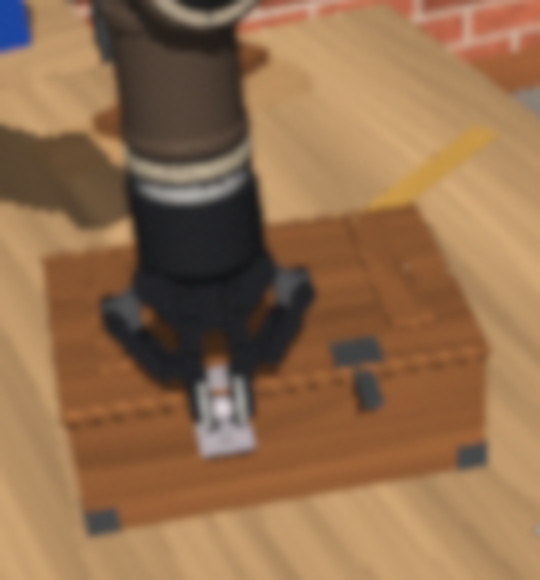

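```bash
python3 -m handwheel '{"offset":[[0,-4,-6],[0,-9,-11],[0,-14,-15],[0,-20,-19],[0,-26,-21],[0,-32,-23],[0,-38,-24],[0,-45,-25],[0,-50,-24.5],[0,-52,-24],[0,-52,-24]],"yaw":[0,0,0,0,0,0,0,0,0,0,0],"fingers":[10,10,10,10,10,10,10,10,10,10,10]}' 20
python3 - <<'E'
from h import *
c=read_camera("wrist"); d=read_camera("side")
cv2.imwrite("pics/w4.png",c["frame"][:,:,::-1]); crop(d,"s4",145,75,135,145,4)
E
```

```text
t: 5.35
tcp_pos: [0.4322, 0.1303, 0.159]
orientation: [3.141, -0.002, -0.243]
ft_force: [3.4, -2.8, 6.0]
opening: 0.0139
```

View pics/w4.png

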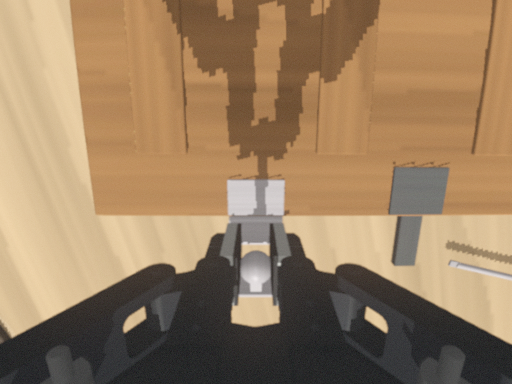

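View pics/s4.png

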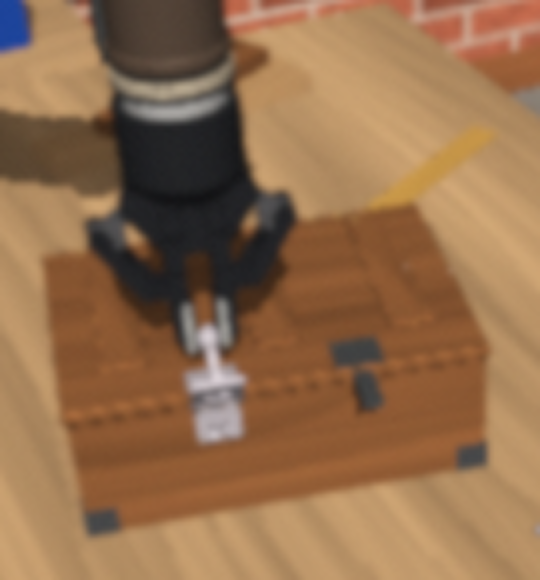

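```bash
python3 -m handwheel '{"offset":[[0,0,0],[0,0,0],[0,0,0],[0,0,-40],[0,0,-70]],"yaw":[0,0,0,0,0],"fingers":[35,45,45,45,50]}' 20
python3 - <<'E'
from h import *
go([.5227,.0805,.20],-14)
c=read_camera("wrist"); cv2.imwrite("pics/w5.png",c["frame"][:,:,::-1])
E
```

```text
t: 5.95
tcp_pos: [0.4298, 0.1308, 0.2279]
orientation: [3.14, 0.004, -0.244]
ft_force: [1.6, 0.3, 0.1]
opening: 0.0428
t 5.95 off [102.4  26.3  27.5] yaw 0.0 or -180.0 q6 0.44 tcp [0.4298 0.1308 0.2279] open 0.0428 F [1.6 0.3 0.1]
```

View pics/w5.png

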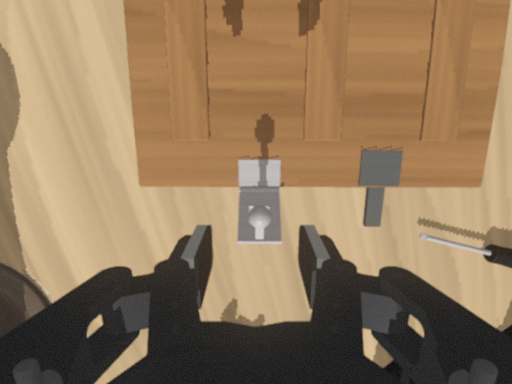

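```bash
python3 -m handwheel '{"offset":[[50,13,0],[100,26,0],[102,26,30],[102,26,60],[102,26,60]],"yaw":[0,0,0,0,0],"fingers":[60,60,60,60,60]}' 20
python3 - <<'E'
from h import *
a=read_camera("scene");b=read_camera("side");c=read_camera("wrist"); cv2.imwrite("pics/w6.png",c["frame"][:,:,::-1])
crop(a,"a6",245,160,165,135,4.5); crop(b,"b6",145,75,135,125,4.5)
go([.5227,.0805,.105],-14)
pickle.dump((a,b,c),open("c6.pkl","wb"))
E
```

```text
t: 6.5
tcp_pos: [0.5194, 0.0805, 0.1629]
orientation: [3.138, 0.012, -0.244]
ft_force: [-0.8, -0.8, -0.5]
opening: 0.0511
t 6.65 off [-1.1  1.1 63.6] yaw 0.1 or -179.9 q6 0.31 tcp [0.524  0.0813 0.1686] open 0.0509 F [0.4 0.1 0.2]
```

View pics/w6.png

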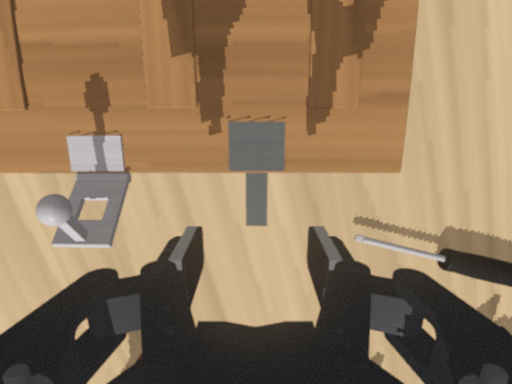

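View pics/a6.png

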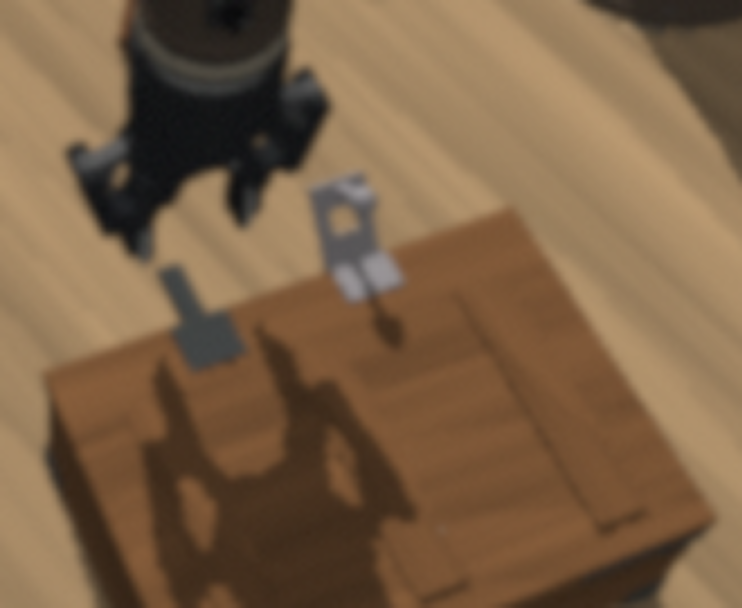

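View pics/b6.png

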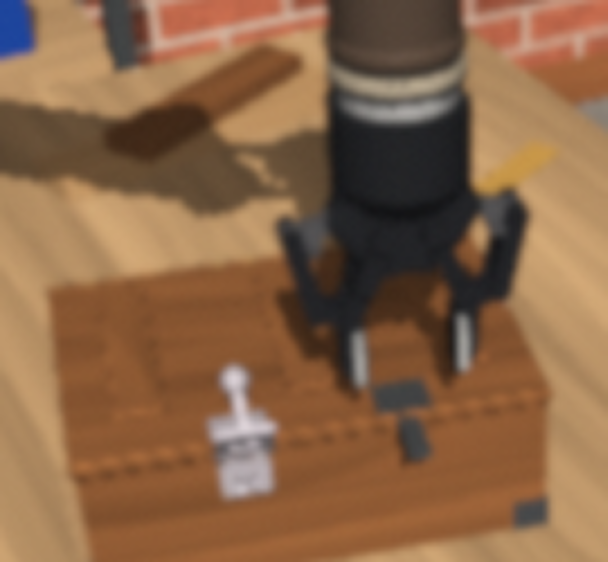

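Run:
```python
from h import *
a,b,c=pickle.load(open("c6.pkl","rb"))
P,e=tri(b,cp(145,75,4.5,(234,381)),c,(54,210)); print("ball",P,e)
Hp=np.array([.4306,.1240,.105]) # hasp pin mid from earlier plate top
d=P-Hp; out=-(d@np.array([.242,.970,0]))*1e3; up=d[2]*1e3; print(out,up,"th",np.arctan2(up,out)-np.arctan2(-43,32))
print("tab tip",onz(c,(256.5,224),.108),"base",onz(c,(256.5,173),.108))
```

```text
ball [0.4298718  0.12115727 0.15831377] 0.0008460229654361219
2.9336747342542475 53.31376718661991 th 2.4468517202727362
tab tip [0.52056297 0.07084653 0.108     ] base [0.52886295 0.10443487 0.108     ]
```

```bash
python3 -m handwheel '{"offset":[[-1,1,35],[-1,1,60],[-1,1,63],[-1,1,63],[-1,1,63],[-1,1,63],[-1,1,63],[-1,1,63],[-1,1,63]],"yaw":[0,0,0,0,0,0,0,0,0],"fingers":[60,60,60,40,8,8,8,8,8]}' 40
python3 - <<'E'
from h import *
c=read_camera("wrist"); cv2.imwrite("pics/w7.png",c["frame"][:,:,::-1])
go([.523,.0805,.105],-14)
E
```

```text
t: 7.55
tcp_pos: [0.5234, 0.0809, 0.1076]
orientation: [-3.14, -0.0, -0.244]
ft_force: [-2.2, 1.7, 5.1]
opening: 0.0128
t 7.6 off [-0.2  0.5  2.6] yaw 0.0 or -180.0 q6 0.31 tcp [0.5233 0.081  0.1076] open 0.0127 F [-3.1  1.2  6.2]
```

View pics/w7.png

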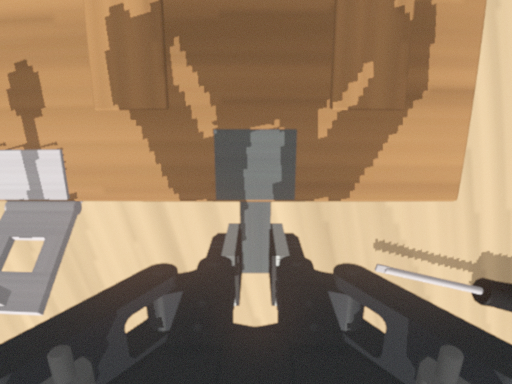

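Run:
```python
import numpy as np
f=lambda p:(231*(.99977-np.cos(p+.0216)),231*np.sin(p+.0216)-5)
for p in np.arange(.04,.9,.075): print(p.round(3),np.round(f(p),1))
b=f(.865)
```

```text
0.04 [0.4 9.2]
0.115 [ 2.1 26.5]
0.19 [ 5.1 43.5]
0.265 [ 9.4 60.3]
0.34 [14.9 76.7]
0.415 [21.6 92.7]
0.49 [ 29.5 108.1]
0.565 [ 38.6 122.9]
0.64 [ 48.7 136.9]
0.715 [ 59.8 150.2]
0.79 [ 71.9 162.6]
0.865 [ 84.9 174. ]
```

```bash
python3 -m handwheel '{"offset":[[0,0,-5],[0,-1,-14],[0,-2,-26],[0,-5,-43],[0,-9,-60],[0,-15,-77],[0,-22,-93],[0,-30,-108],[0,-39,-123],[0,-49,-137],[0,-60,-150]],"yaw":[0,0,0,0,0,0,0,0,0,0,0],"fingers":[8,8,8,8,8,8,8,8,8,8,8]}' 40
python3 - <<'E'
from h import *
c=read_camera("wrist"); cv2.imwrite("pics/w8.png",c["frame"][:,:,::-1]); d=read_camera("side");crop(d,"s8",105,25,195,165,3.5)
go([.523,.0805,.105],-14)
E
```

```text
t: 8.7
tcp_pos: [0.5375, 0.1383, 0.255]
orientation: [3.14, -0.0, -0.244]
ft_force: [6.0, 0.7, -13.5]
opening: 0.0123
t 8.8 off [ -0.4  62.  152.1] yaw 0.1 or -179.9 q6 0.42 tcp [0.538  0.1403 0.2572] open 0.0124 F [ 1.5  4.  -3. ]
```

View pics/s8.png

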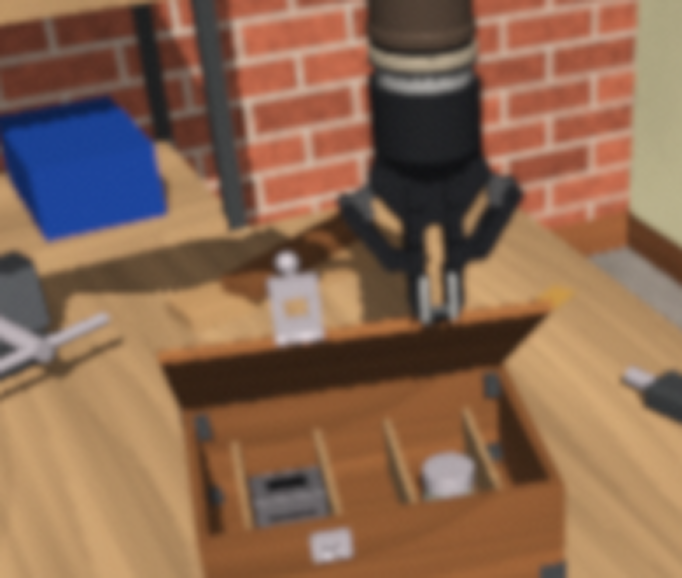

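View pics/w8.png

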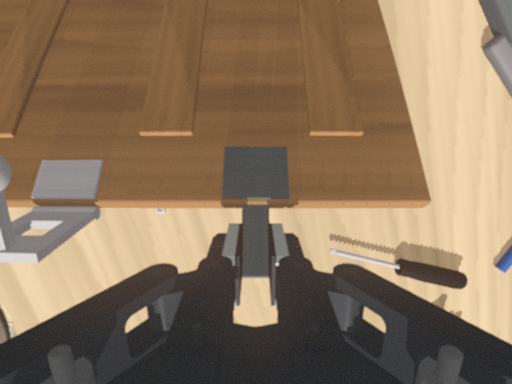

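```bash
python3 -m handwheel '{"offset":[[0,-14,-14],[0,-31,-29],[0,-50,-42],[0,-71,-53],[0,-92,-62],[0,-114,-69],[0,-137,-73],[0,-160,-76],[0,-183,-76],[0,-206,-73],[0,-206,-73]],"yaw":[0,0,0,0,0,0,0,0,0,0,0],"fingers":[8,8,8,8,8,8,8,8,8,8,8]}' 40
python3 - <<'E'
from h import *
a=read_camera("scene"); d=read_camera("side");crop(d,"s9",105,0,195,190,3); cv2.imwrite("pics/a9.png",a["frame"][:,:,::-1])
go([.523,.0805,.105],-14)
E
```

```text
t: 9.9
tcp_pos: [0.5872, 0.3404, 0.3296]
orientation: [-3.14, -0.0, -0.242]
ft_force: [0.3, -0.3, -0.5]
opening: 0.007
t 10.0 off [ -0.4 265.4 224.7] yaw 0.1 or -179.9 q6 0.7 tcp [0.5871 0.3382 0.3295] open 0.007 F [ 0.5 -0.2  0.5]
```

View pics/s9.png

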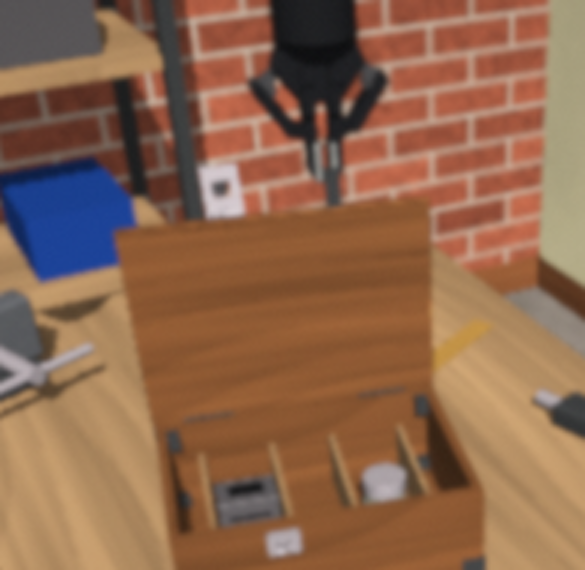

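View pics/a9.png

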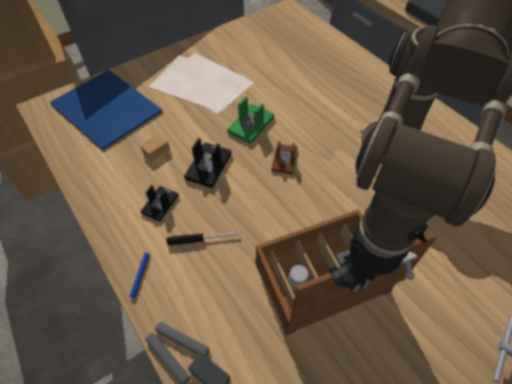

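Run:
```python
from h import *
a=read_camera("scene"); crop(a,"a9c",245,195,205,150,3.8);c=read_camera("wrist"); cv2.imwrite("pics/w9.png",c["frame"][:,:,::-1])
d=read_camera("side");pickle.dump((a,d,c),open("c9.pkl","wb"))
```

View pics/a9c.png

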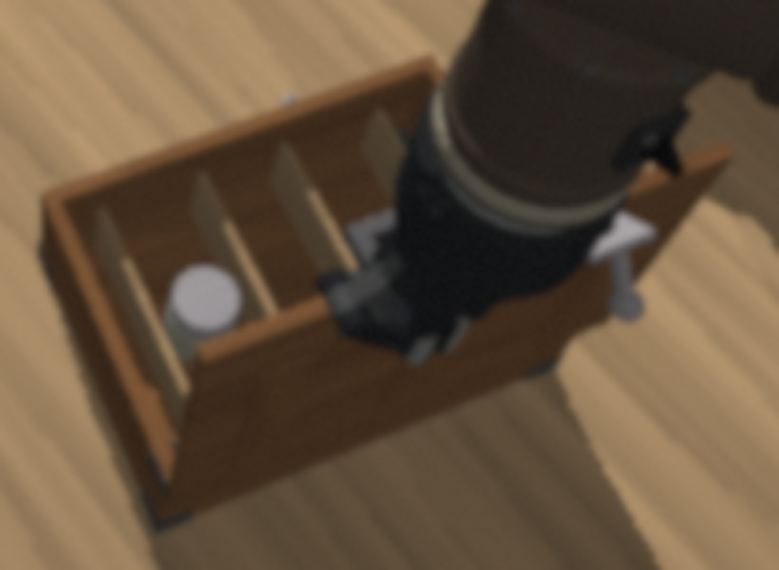

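View pics/w9.png

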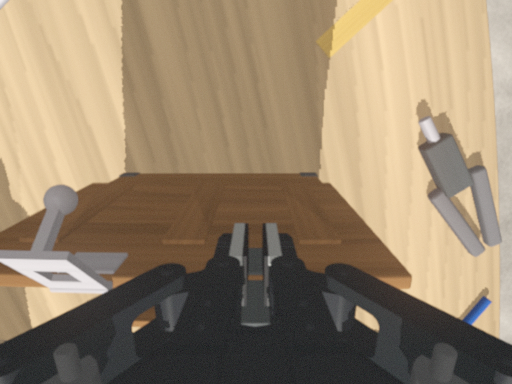

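Run:
```python
from h import *
a,d,c=pickle.load(open("c9.pkl","rb"))
np.set_printoptions(precision=4,suppress=True)
u=cp(105,0,3,(430,203)); s=cp(245,195,3.8,(205,352))
cx=np.array([.242,.970,0]); H=np.array([.502,.2195,.1])+.1*cx
for n,(P,e) in dict(side_scene=tri(d,u,a,s),side_wrist=tri(d,u,c,(410,278)),scene_wrist=tri(a,s,c,(410,278))).items():
    v=P-H; print(n,P,e,"ang",np.degrees(np.arctan2(v[2],-(v@cx))),np.hypot(v[2],v@cx))
print(observe()["tcp_pos"],observe()["opening"])
```

```text
side_scene [0.666  0.2816 0.2997] 0.005094506716166381 ang 90.00008827122532 0.19970194143944436
side_wrist [0.6693 0.2819 0.2987] 0.0006031877895709636 ang 90.31119780846169 0.19875237990330044
scene_wrist [0.6664 0.2853 0.3054] 0.0025614281496317568 ang 91.03147600757549 0.20543738653026786
[0.5872 0.3375 0.3292] 0.0070020911098577976
```

```bash
python3 -m handwheel '{"offset":[[0,0,-40],[0,0,-65],[0,40,-65],[0,80,-65],[0,80,-15],[0,80,34],[0,62,34],[0,48,34],[0,38,34],[0,29,34],[0,20,34],[0,14,34]],"yaw":[0,0,0,0,0,0,0,0,0,0,0,0],"fingers":[8,8,8,0,0,0,0,0,0,0,0,0]}' 40
python3 - <<'E'
from h import *
a=read_camera("scene"); d=read_camera("side");c=read_camera("wrist");crop(d,"s10",105,0,195,190,3); cv2.imwrite("pics/w10.png",c["frame"][:,:,::-1]); crop(a,"a10",245,195,205,150,3.8)
go([.523,.0805,.105],-14);pickle.dump((a,d,c),open("c10.pkl","wb"))
E
```

```text
t: 11.35
tcp_pos: [0.5853, 0.3259, 0.2959]
orientation: [-3.14, -0.003, -0.243]
ft_force: [0.0, -4.3, -1.9]
opening: 0.0001
t 11.5 off [ -1.2 254.7 189.8] yaw 0.1 or -179.9 q6 0.69 tcp [0.5849 0.3267 0.2959] open -0.0001 F [-0.2 -0.1 -0.8]
```

View pics/s10.png

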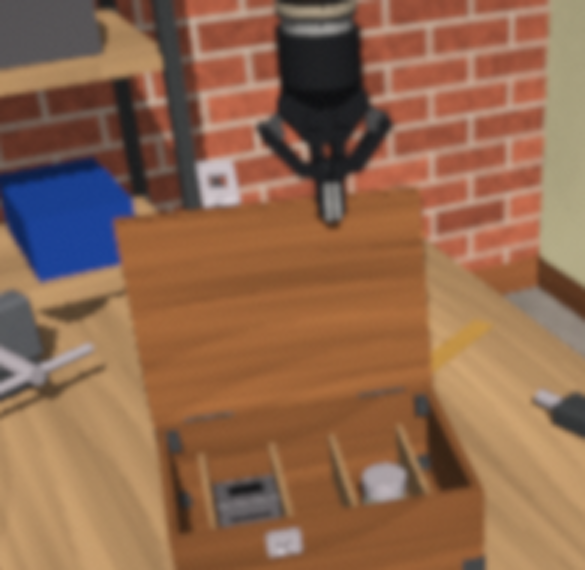

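View pics/w10.png

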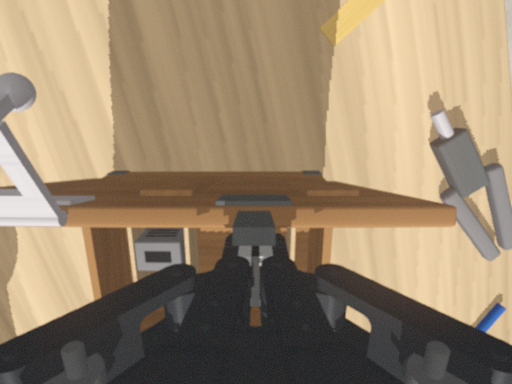

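View pics/a10.png

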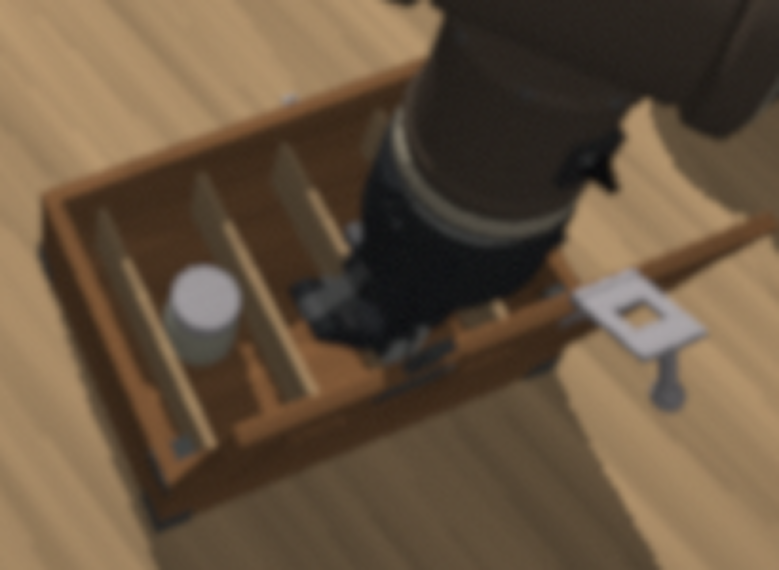

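Run:
```python
from h import *
a,d,c=pickle.load(open("c10.pkl","rb"))
np.set_printoptions(precision=4,suppress=True)
P=[onz(d,cp(105,0,3,p),.072) for p in ((215,487),(272,478),(283,515),(217,525))]
cx=np.array([.242,.970,0]);cy=np.array([-.970,.242,0]);O=np.array([.502,.2195,0])
for p in P: print(p,(p-O)@cx,(p-O)@cy)
m=np.mean(P,0);print(m)
Q=O+.0*cx+.068*cy; print(Q)
go([m[0],m[1],.25],76)
```

```text
[0.4119 0.2579 0.072 ] 0.01548619035448428 0.09670325752213796
[0.4663 0.2445 0.072 ] 0.015608969930944933 0.04064202838273966
[0.4522 0.182  0.072 ] -0.048379194106257836 0.039192289022450144
[0.3924 0.1982 0.072 ] -0.04715787390592606 0.1012011859912219
[0.4307 0.2207 0.072 ]
[0.436 0.236 0.   ]
t 11.5 off [-124.2  140.3   45. ] yaw -89.9 or 90.1 q6 0.69 tcp [0.5849 0.3267 0.2959] open -0.0001 F [-0.2 -0.1 -0.8]
```

```bash
python3 -m handwheel '{"offset":[[0,45,0],[0,90,0],[-40,120,20],[-80,140,45],[-124,140,45],[-124,140,45],[-124,140,45],[-124,140,45],[-124,140,45],[-124,140,45],[-124,140,45],[-124,140,45]],"yaw":[0,-8,-16,-25,-33,-42,-50,-59,-68,-77,-86,-90],"fingers":[0,0,100,100,100,100,100,100,100,100,100,100]}' 40
python3 - <<'E'
from h import *
c=read_camera("wrist"); cv2.imwrite("pics/w11.png",c["frame"][:,:,::-1]); 
go([.431,.225,.25],76);pickle.dump(c,open("c11.pkl","wb"))
E
```

```text
t: 12.7
tcp_pos: [0.4306, 0.2206, 0.251]
orientation: [3.139, -0.005, 1.332]
ft_force: [0.3, 0.1, 0.7]
opening: 0.0852
t 12.75 off [ 4.5 -0.7  0.9] yaw 0.4 or -179.6 q6 -0.95 tcp [0.4306 0.2205 0.2509] open 0.0854 F [-0.4 -0.1 -0. ]
```

View pics/w11.png

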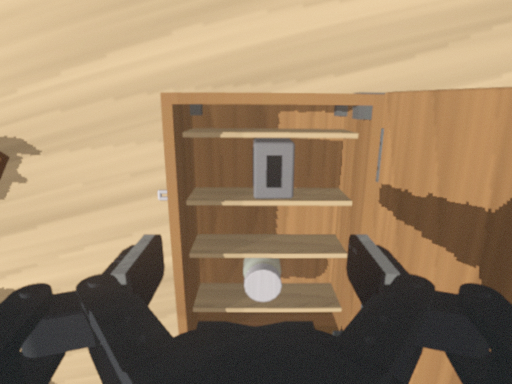

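Run:
```python
from h import *
c=pickle.load(open("c11.pkl","rb"))
np.set_printoptions(precision=4,suppress=True)
g=cv2.cvtColor(c["frame"],cv2.COLOR_RGB2HSV)
m=((g[...,1]<70)&(g[...,2]>70)).astype(np.uint8); sub=np.zeros_like(m); sub[125:205,235:310]=m[125:205,235:310]
cs,_=cv2.findContours(sub,cv2.RETR_EXTERNAL,cv2.CHAIN_APPROX_NONE); k=max(cs,key=cv2.contourArea)
r=cv2.minAreaRect(k); print(r); B=cv2.boxPoints(r)
P=np.array([onz(c,p,.072) for p in B]); print(P)
print(np.linalg.norm(P[0]-P[1]),np.linalg.norm(P[1]-P[2])); M=P.mean(0);print(M)
cx=np.array([.242,.970,0]);cy=np.array([-.970,.242,0]);O=np.array([.502,.2195,0])
print((M-O)@cx,(M-O)@cy)
for i in range(4): print(np.degrees(np.arctan2(*(P[(i+1)%4]-P[i])[[1,0]])))
go([M[0],M[1],.25],76)
```

```text
((273.5, 168.0), (60.0, 41.0), 90.0)
[[0.3978 0.2277 0.072 ]
 [0.4075 0.2676 0.072 ]
 [0.4691 0.2547 0.072 ]
 [0.4588 0.2127 0.072 ]]
0.04109300276947386 0.06293105114249413
[0.4333 0.2407 0.072 ]
0.0038962052324427875 0.07175121977570476
76.32673167464462
-11.849252747950112
-103.80990069246992
166.19930444258975
t 12.75 off [20.2 -2.1  1. ] yaw 0.4 or -179.6 q6 -0.95 tcp [0.4306 0.2205 0.2509] open 0.0854 F [-0.4 -0.1 -0. ]
```

```bash
python3 -c "
from h import *
go([.4345,.2402,.042],76)"
```

```text
t 12.75 off [ 19.   -1.3 209. ] yaw 0.4 or -179.6 q6 -0.95 tcp [0.4306 0.2205 0.2509] open 0.0854 F [-0.4 -0.1 -0. ]
```

```bash
python3 -m handwheel '{"offset":[[19,-1,0],[19,-1,45],[19,-1,90],[19,-1,130],[19,-1,150],[19,-1,150]],"yaw":[0,0.4,0.4,0.4,0.4,0.4],"fingers":[100,100,100,100,100,100]}' 40
python3 - <<'E'
from h import *
c=read_camera("wrist"); cv2.imwrite("pics/w12.png",c["frame"][:,:,::-1]); 
go([.4345,.2402,.042],76);pickle.dump(c,open("c12.pkl","wb"))
E
```

```text
t: 13.35
tcp_pos: [0.4312, 0.2374, 0.0969]
orientation: [-3.137, 0.002, 1.318]
ft_force: [-0.4, -0.2, 0.5]
opening: 0.0856
t 13.4 off [ 2.5  1.1 56.8] yaw -0.5 or 179.5 q6 -0.91 tcp [0.4329 0.238  0.0988] open 0.0855 F [ 0.4 -0.2  1.2]
```

View pics/w12.png

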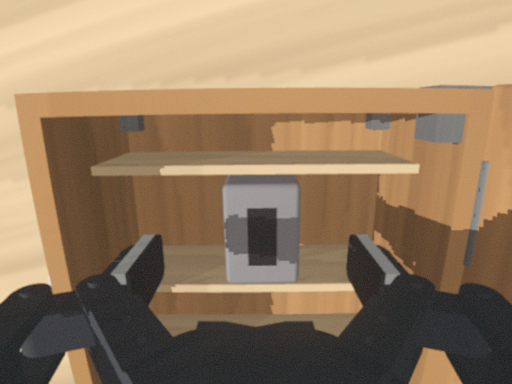

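Run:
```python
from h import *
c=pickle.load(open("c12.pkl","rb"))
np.set_printoptions(precision=4,suppress=True)
P=np.array([onz(c,p,.072) for p in ((226.5,281),(298,281),(298,186),(226,186))]);print(P)
f=(P[0]+P[1])/2; print(f, f+.03*np.array([-.970,.242,0]), P.mean(0), np.linalg.norm(P[1]-P[2]),np.linalg.norm(P[1]-P[0]),np.degrees(np.arctan2(*(P[1]-P[0])[[1,0]])))
M=f+.03*np.array([-.970,.242,0])
go([M[0],M[1],.042],76)
```

```text
[[0.4575 0.2138 0.072 ]
 [0.4678 0.2537 0.072 ]
 [0.4125 0.2657 0.072 ]
 [0.4031 0.229  0.072 ]]
[0.4627 0.2337 0.072 ] [0.4336 0.241  0.072 ] [0.4352 0.2406 0.072 ] 0.05658616211927235 0.04119819150240145 75.52683071500267
t 13.4 off [ 3.   0.  56.8] yaw -0.5 or 179.5 q6 -0.91 tcp [0.4329 0.238  0.0988] open 0.0855 F [ 0.4 -0.2  1.2]
```

Pack centre is about (.434,.241), which agrees with the first view. Descend and grip.

```bash
python3 -m handwheel '{"offset":[[3,0,25],[3,0,50],[3,0,57],[3,0,57],[3,0,57],[3,0,57],[3,0,57],[3,0,57],[3,0,57]],"yaw":[0,0,0,0,0,0,0,0,0],"fingers":[100,100,100,70,40,40,40,40,40]}' 50
python3 - <<'E'
from h import *
c=read_camera("wrist"); cv2.imwrite("pics/w13.png",c["frame"][:,:,::-1]); 
go([.434,.241,.042],76)
E
```

```text
t: 14.3
tcp_pos: [0.4356, 0.2411, 0.0441]
orientation: [3.139, -0.002, 1.32]
ft_force: [-0.8, -0.1, 6.1]
opening: 0.0411
t 14.35 off [-0.5 -1.6  2.1] yaw -0.4 or 179.6 q6 -0.9 tcp [0.4356 0.2411 0.0441] open 0.0416 F [-0.2  0.3  6.5]
```

View pics/w13.png

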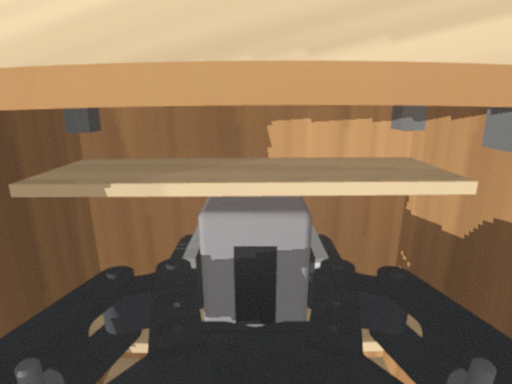

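```bash
python3 -m handwheel '{"offset":[[0,0,-10],[0,0,-30],[0,0,-60],[0,0,-100],[0,0,-140],[0,0,-160],[0,0,-160]],"yaw":[0,0,0,0,0,0,0],"fingers":[40,40,40,40,40,40,40]}' 60
python3 - <<'E'
from h import *
np.set_printoptions(precision=3,suppress=True)
a,b=pickle.load(open("c0.pkl","rb"))
for n,p in dict(brown=(285,158),green=(250,122),small=(160,204),carton=(154,147),scr_h=(168,240),scr_t=(240,237)).items(): print(n,onz(a,p,.015))
for n,p in dict(brown=(209,285),green=(247,350),small=(369,241),carton=(400,310)).items(): print(n,onz(b,p,.015))
c=read_camera("wrist"); cv2.imwrite("pics/w14.png",c["frame"][:,:,::-1]);d=read_camera("side");cv2.imwrite("pics/s14.png",d["frame"][:,:,::-1])
go([.42,-.06,.15],76)
E
```

```text
t: 15.05
tcp_pos: [0.4362, 0.2416, 0.2062]
orientation: [3.135, -0.005, 1.32]
ft_force: [0.3, 0.7, -3.2]
opening: 0.0414
brown [ 0.337 -0.141  0.015]
green [ 0.336 -0.335  0.015]
small [ 0.739 -0.214  0.015]
carton [ 0.652 -0.421  0.015]
scr_h [ 0.775 -0.097  0.015]
scr_t [0.611 0.009 0.015]
brown [ 0.332 -0.149  0.015]
green [ 0.334 -0.325  0.015]
small [ 0.734 -0.227  0.015]
carton [ 0.656 -0.411  0.015]
t 15.15 off [-294.    61.7   51.8] yaw -0.4 or 179.6 q6 -0.9 tcp [0.433 0.24  0.202] open 0.0415 F [-0.3  0.2 -3.8]
```

View pics/w14.png

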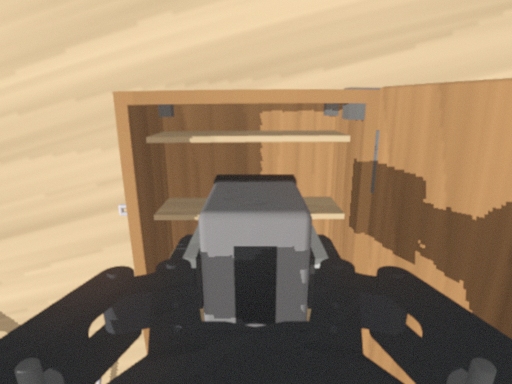

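View pics/s14.png

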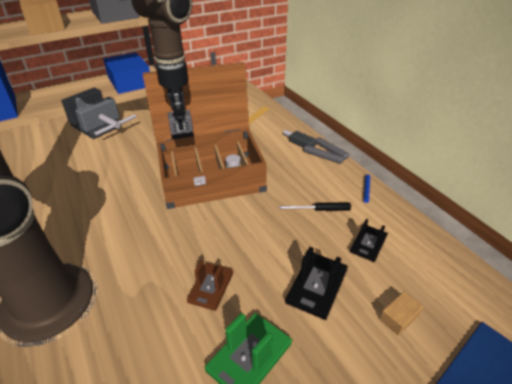

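```bash
python3 -c "
from h import *
go([.50,-.07,.08],75.6)"
```

```text
t 15.15 off [-283.8  141.8  121.8] yaw 0.0 or -180.0 q6 -0.9 tcp [0.4332 0.2402 0.2017] open 0.0415 F [-0.3  0.2 -3.8]
```

```bash
python3 -m handwheel '{"offset":[[-20,10,0],[-60,30,0],[-100,50,0],[-140,70,0],[-180,90,10],[-220,110,40],[-255,127,75],[-275,137,105],[-284,142,122],[-284,142,135],[-284,142,135],[-284,142,135]],"yaw":[0,0,0,0,0,0,0,0,0,0,0,0],"fingers":[40,40,40,40,40,40,40,40,40,40,40,40]}' 60
python3 - <<'E'
from h import *
go([.50,-.07,.035],75.6)
c=read_camera("wrist"); cv2.imwrite("pics/w15.png",c["frame"][:,:,::-1]);d=read_camera("side");crop(d,"s15",190,130,200,180,3.5)
E
```

```text
t: 16.35
tcp_pos: [0.5003, -0.0688, 0.0666]
orientation: [-3.139, -0.0, 1.321]
ft_force: [1.2, 0.2, -4.0]
opening: 0.0411
t 16.35 off [-1.2  0.1 31.6] yaw 0.1 or -179.9 q6 -1.54 tcp [ 0.5003 -0.0688  0.0666] open 0.0411 F [ 1.2  0.2 -4. ]
```

View pics/s15.png

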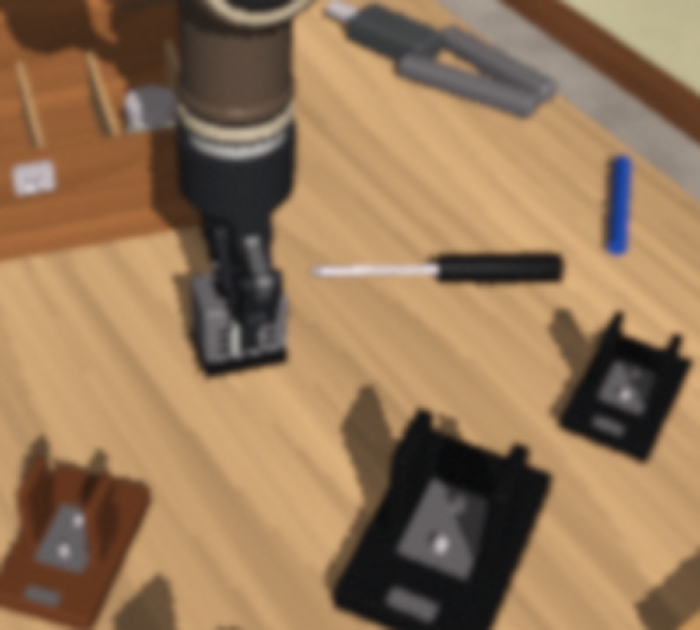

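View pics/w15.png

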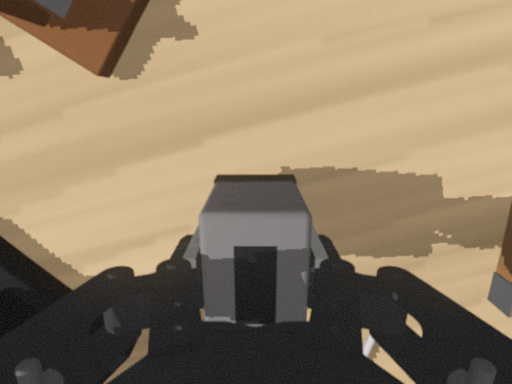

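```bash
python3 -m handwheel '{"offset":[[0,0,20],[0,0,26],[0,0,29],[0,0,31],[0,0,31]],"yaw":[0,0,0,0,0],"fingers":[40,40,40,40,40]}' 60
```

```text
t: 16.95
tcp_pos: [0.5015, -0.0698, 0.0367]
orientation: [3.141, -0.0, 1.32]
ft_force: [0.2, 0.1, -3.5]
opening: 0.0413
```

```bash
python3 -m handwheel '{"offset":[[0,0,1],[0,0,2],[0,0,3],[0,0,3]],"yaw":[0,0,0,0],"fingers":[40,40,40,40]}' 60
```

```text
t: 17.35
tcp_pos: [0.5015, -0.07, 0.0342]
orientation: [3.141, -0.0, 1.32]
ft_force: [-2.0, 1.3, 3.0]
opening: 0.0414
```

```bash
python3 -m handwheel '{"offset":[[0,0,0],[0,0,0],[0,0,0],[0,0,0],[0,0,-30],[0,0,-70],[0,0,-110],[0,0,-130],[0,0,-130]],"yaw":[0,0,0,0,0,0,0,0,0],"fingers":[60,100,100,100,100,100,100,100,100]}' 60
python3 - <<'E'
from h import *
c=read_camera("wrist"); cv2.imwrite("pics/w16.png",c["frame"][:,:,::-1]);d=read_camera("side");crop(d,"s16",190,130,200,180,3.5)
pickle.dump((c,d),open("c16.pkl","wb"))
go([.50,-.07,.12],-14.4)
E
```

```text
t: 18.25
tcp_pos: [0.5043, -0.0705, 0.1672]
orientation: [3.133, -0.0, 1.32]
ft_force: [1.0, -0.1, -0.1]
opening: 0.0852
t 18.35 off [-0.4 -1.  43.2] yaw -90.0 or 90.0 q6 -1.54 tcp [ 0.5011 -0.0698  0.1632] open 0.0857 F [ 0.5  0.3 -1.1]
```

View pics/w16.png

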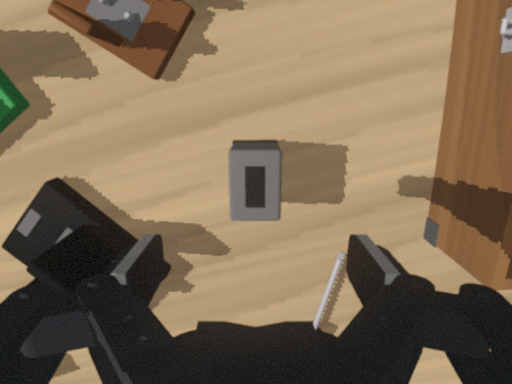

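View pics/s16.png

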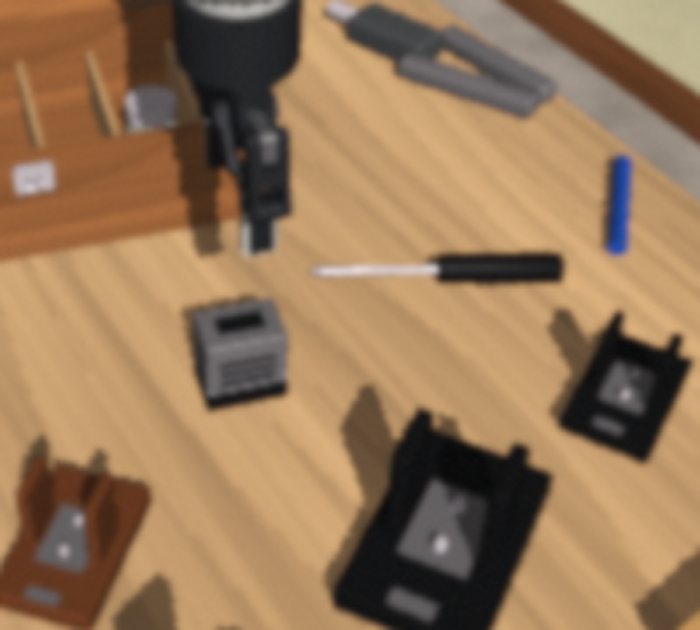

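Run:
```python
from h import *
c,d=pickle.load(open("c16.pkl","rb"))
np.set_printoptions(precision=4,suppress=True)
P=np.array([onz(c,p,.062) for p in ((230,220),(281,220),(281,148),(230,148))]);print(P,P.mean(0), np.linalg.norm(P[1]-P[2]),np.linalg.norm(P[1]-P[0]),np.degrees(np.arctan2(*(P[1]-P[0])[[1,0]])))
go([.563,-.288,.25],34)
```

```text
[[ 0.5245 -0.0966  0.062 ]
 [ 0.5349 -0.0561  0.062 ]
 [ 0.4772 -0.0427  0.062 ]
 [ 0.4675 -0.0807  0.062 ]] [ 0.501 -0.069  0.062] 0.059234196206629584 0.04184388636458192 75.64239014979331
t 18.35 off [-196.   114.1  -86.7] yaw 41.6 or -138.4 q6 -1.54 tcp [ 0.5011 -0.0698  0.1632] open 0.0857 F [ 0.5  0.3 -1.1]
```

```bash
python3 -m handwheel '{"offset":[[-40,23,-40],[-80,46,-80],[-120,70,-87],[-160,94,-87],[-196,114,-87],[-196,114,-87],[-196,114,-87],[-196,114,-87]],"yaw":[8,16,24,32,41.6,41.6,41.6,41.6],"fingers":[100,100,100,100,100,100,100,100]}' 60
python3 - <<'E'
from h import *
c=read_camera("wrist"); cv2.imwrite("pics/w17.png",c["frame"][:,:,::-1])
pickle.dump(c,open("c17.pkl","wb"))
go([.563,-.288,.25],34)
E
```

```text
t: 19.15
tcp_pos: [0.5617, -0.2865, 0.2478]
orientation: [-3.137, 0.002, 0.595]
ft_force: [-1.0, 1.3, 0.3]
opening: 0.0852
t 19.2 off [-0.2  2.1 -1.6] yaw 0.1 or -179.9 q6 -1.14 tcp [ 0.562  -0.2861  0.2484] open 0.0855 F [-0.5 -0.3  0.4]
```

View pics/w17.png

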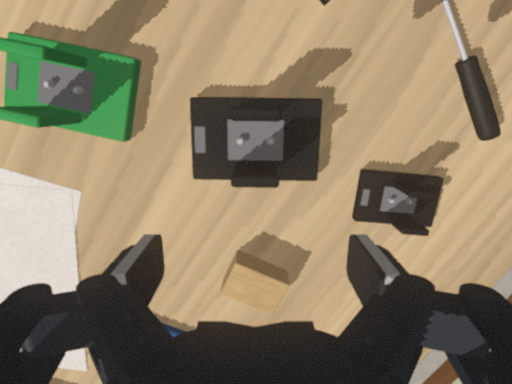

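Run:
```python
from h import *
c=pickle.load(open("c17.pkl","rb")); f=c["frame"].copy(); 
f=np.clip(f.astype(float)*2.2,0,255).astype(np.uint8)
im=cv2.resize(f[85:200,180:335,::-1],None,fx=5,fy=5,interpolation=cv2.INTER_CUBIC); cv2.imwrite("pics/w17c.png",im)
```

```text
(no output)
```

View pics/w17c.png

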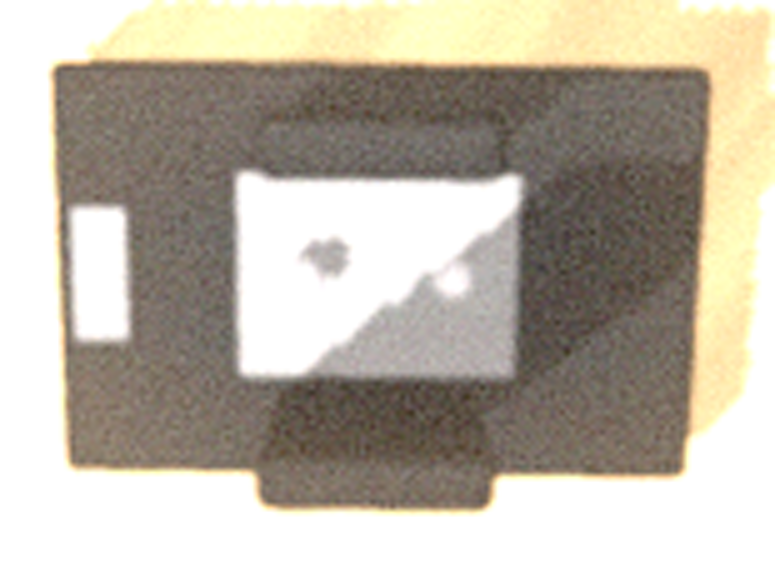

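Run:
```python
from h import *
c=pickle.load(open("c17.pkl","rb"))
np.set_printoptions(precision=4,suppress=True)
def quad(pts,z):
    P=np.array([onz(c,cp(180,85,5,p),z) for p in pts]); e=np.roll(P,-1,0)-P
    print(P.mean(0),"len",np.linalg.norm(e,axis=1),"ang",np.degrees(np.arctan2(e[:,1],e[:,0])))
quad([(55,65),(708,70),(685,472),(70,467)],.022)
quad([(237,173),(522,177),(517,378),(238,378)],.022)
P=[onz(c,cp(180,85,5,p),.030) for p in ((325,258),(455,280))]; print(P,np.mean(P,0),np.linalg.norm(P[0]-P[1]))
# cheek inner/top edges z=.098
for p in ((258,130),(505,128),(258,178),(505,180)): print(onz(c,cp(180,85,5,p),.098))
for p in ((260,460),(492,460),(260,506),(490,506)): print(onz(c,cp(180,85,5,p),.098))
```

```text
[ 0.5457 -0.2629  0.022 ] len [0.1465 0.0927 0.1468 0.0926] ang [  33.6843  -56.3654 -146.3437  123.4799]
[ 0.5461 -0.2637  0.022 ] len [0.0648 0.0463 0.0655 0.0472] ang [  33.324   -56.0592 -145.8726  123.1507]
[array([ 0.5331, -0.2661,  0.03  ]), array([ 0.5602, -0.2537,  0.03  ])] [ 0.5466 -0.2599  0.03  ] 0.029725251996199808
[ 0.5091 -0.2472  0.098 ]
[ 0.5453 -0.2223  0.098 ]
[ 0.5137 -0.2543  0.098 ]
[ 0.5505 -0.2298  0.098 ]
[ 0.5422 -0.2975  0.098 ]
[ 0.5782 -0.2731  0.098 ]
[ 0.5471 -0.305   0.098 ]
[ 0.583  -0.2806  0.098 ]
```

```bash
python3 -c "
from h import *
go([.501,-.069,.15],-14.4)"
```

```text
t 19.2 off [  71.5 -213.6   99.1] yaw 48.5 or -131.5 q6 -1.14 tcp [ 0.562  -0.2861  0.2484] open 0.0855 F [-0.5 -0.3  0.4]
```

```bash
python3 -m handwheel '{"offset":[[15,-45,0],[30,-90,0],[45,-135,20],[60,-180,50],[71.5,-213.6,80],[71.5,-213.6,99],[71.5,-213.6,99],[71.5,-213.6,99]],"yaw":[8,16,24,32,40,48.5,48.5,48.5],"fingers":[100,100,100,100,100,100,100,100]}' 60
python3 - <<'E'
from h import *
go([.501,-.069,.034],-14.4)
c=read_camera("wrist"); cv2.imwrite("pics/w18.png",c["frame"][:,:,::-1])
pickle.dump(c,open("c18.pkl","wb"))
E
```

```text
t: 20.0
tcp_pos: [0.5025, -0.0701, 0.1516]
orientation: [3.141, 0.0, -0.247]
ft_force: [0.8, 0.1, 0.4]
opening: 0.0851
t 20.0 off [ -1.7  -0.7 117.6] yaw 0.2 or -179.8 q6 0.02 tcp [ 0.5025 -0.0701  0.1516] open 0.0851 F [0.8 0.1 0.4]
```

View pics/w18.png

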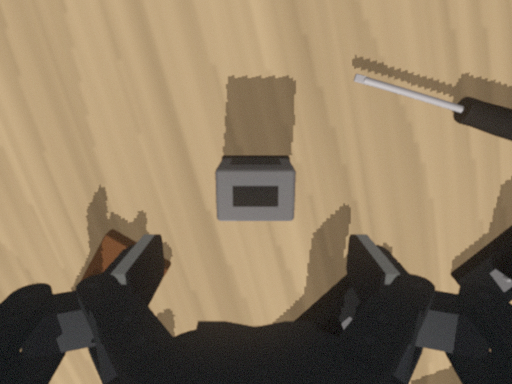

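Run:
```python
from h import *
c=pickle.load(open("c18.pkl","rb"))
np.set_printoptions(precision=4,suppress=True)
P=np.array([onz(c,p,.062) for p in ((217,219.5),(295,219.5),(293.5,166),(219,166))]);e=np.roll(P,-1,0)-P
print(P.mean(0),np.linalg.norm(e,axis=1),np.degrees(np.arctan2(e[:,1],e[:,0])))
go(list(P.mean(0)[:2])+[.034],-14.4)
```

```text
[ 0.5033 -0.0684  0.062 ] [0.0597 0.0417 0.0544 0.0418] [ -14.1413   79.3104  165.855  -108.0237]
t 20.05 off [ -1.2  -2.4 118.5] yaw 0.1 or -179.9 q6 0.02 tcp [ 0.5036 -0.0709  0.1525] open 0.0854 F [ 0.  -0.1 -0.1]
```

```bash
python3 -m handwheel '{"offset":[[-1,-1,45],[-1,-1,85],[-1,-1,110],[-1,-1,118],[-1,-1,118],[-1,-1,118],[-1,-1,118],[-1,-1,118],[-1,-1,118],[-1,-1,118]],"yaw":[0,0,0,0,0,0,0,0,0,0],"fingers":[100,100,100,100,100,80,65,60,60,60]}' 60
python3 - <<'E'
from h import *
go([.501,-.069,.034],-14.4)
c=read_camera("wrist"); cv2.imwrite("pics/w19.png",c["frame"][:,:,::-1])
E
```

```text
t: 21.05
tcp_pos: [0.5039, -0.0703, 0.0356]
orientation: [3.142, -0.004, -0.252]
ft_force: [-0.9, -1.6, 6.1]
opening: 0.0594
t 21.05 off [-3.2 -0.5  1.6] yaw -0.0 or 180.0 q6 0.03 tcp [ 0.5039 -0.0703  0.0356] open 0.0594 F [-0.9 -1.6  6.1]
```

View pics/w19.png

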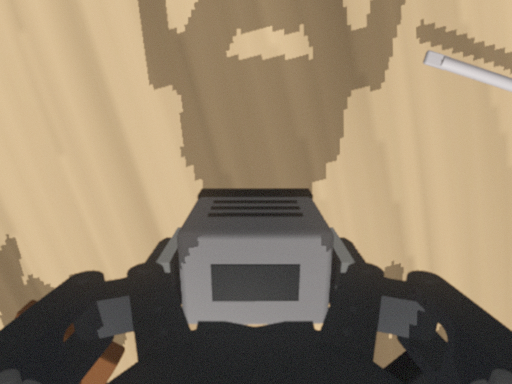

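Run:
```python
from h import *
c=read_camera("wrist")
s=observe()
y=s["orientation"][2]; tx=np.array([np.cos(y),np.sin(y),0]);ty=np.array([np.sin(y),-np.cos(y),0])
for p in ((181,236),(333,236),(256,236),(212,264),(300,264),(212,300),(300,300),(256,321)):
    q=onz(c,p,.062)-s["tcp_pos"]; print(p,(q@tx*1e3).round(1),(q@ty*1e3).round(1))
```

```text
(181, 236) -28.0 -19.2
(333, 236) 28.5 -19.1
(256, 236) -0.1 -19.2
(212, 264) -16.9 -7.6
(300, 264) 16.7 -7.5
(212, 300) -17.6 8.4
(300, 300) 17.4 8.5
(256, 321) -0.1 18.4
```

```bash
python3 -m handwheel '{"offset":[[0,0,-10],[0,0,-40],[0,0,-85],[0,0,-130],[0,0,-165],[0,0,-165]],"yaw":[0,0,0,0,0,0],"fingers":[60,60,60,60,60,60]}' 70
python3 - <<'E'
from h import *
go([.546,-.2635,.19],33.7)
E
```

```text
t: 21.75
tcp_pos: [0.5062, -0.0706, 0.2049]
orientation: [-3.141, -0.013, -0.252]
ft_force: [1.4, -1.5, -3.8]
opening: 0.059
t 21.75 off [ 86.4 176.9  16. ] yaw -48.1 or 131.9 q6 0.03 tcp [ 0.5062 -0.0706  0.2049] open 0.059 F [ 1.4 -1.5 -3.8]
```

```bash
python3 -m handwheel '{"offset":[[15,30,0],[30,60,0],[45,90,0],[60,120,0],[75,150,0],[86,170,0],[86,177,10],[86,177,12],[86,177,12],[86,177,12]],"yaw":[-8,-16,-24,-32,-40,-48,-48,-48,-48,-48],"fingers":[60,60,60,60,60,60,60,60,60,60]}' 70
python3 - <<'E'
from h import *
go([.546,-.2635,.19],33.7)
go([.546,-.2635,.19],33.7)
c=read_camera("wrist"); cv2.imwrite("pics/w20.png",c["frame"][:,:,::-1])
d=read_camera("side");crop(d,"s20",250,180,150,150,4); a=read_camera("scene");crop(a,"a20",140,70,150,150,4)
go([.546,-.2635,.19],33.7)
pickle.dump((a,d,c),open("c20.pkl","wb"))
E
```

```text
t: 22.75
tcp_pos: [0.5403, -0.2609, 0.1854]
orientation: [-3.139, 0.001, 0.585]
ft_force: [0.2, 0.4, -3.8]
opening: 0.059
t 22.75 off [ 3.3  5.3 -4.6] yaw -0.2 or 179.8 q6 -1.11 tcp [ 0.5403 -0.2609  0.1854] open 0.059 F [ 0.2  0.4 -3.8]
t 22.75 off [ 3.3  5.3 -4.6] yaw -0.2 or 179.8 q6 -1.11 tcp [ 0.5403 -0.2609  0.1854] open 0.059 F [ 0.2  0.4 -3.8]
t 22.9 off [ 3.   4.2 -3.4] yaw -0.1 or 179.9 q6 -1.11 tcp [ 0.5412 -0.2617  0.1866] open 0.0588 F [ 0.1 -0.3 -3.6]
```

View pics/w20.png

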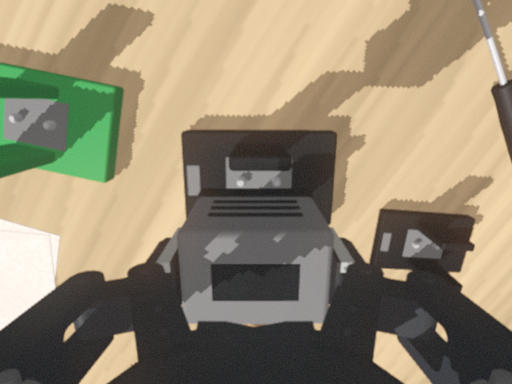

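View pics/s20.png

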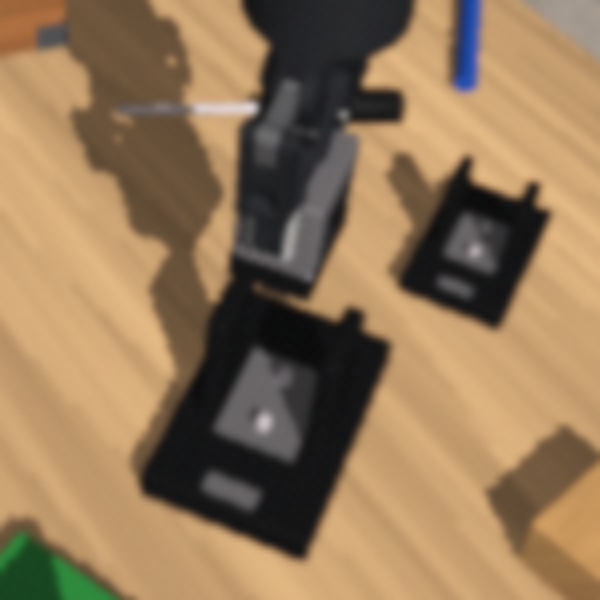

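View pics/a20.png

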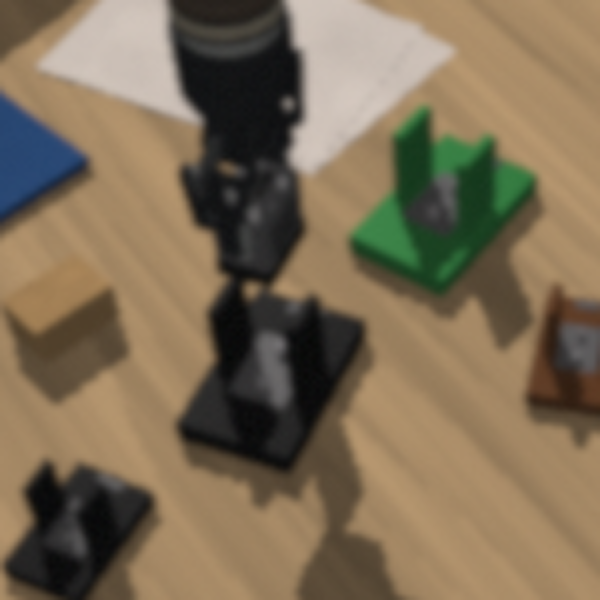

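Run:
```python
from h import *
a,d,c=pickle.load(open("c20.pkl","rb"))
np.set_printoptions(precision=4,suppress=True)
f=np.clip(c["frame"].astype(float)*2.2,0,255).astype(np.uint8)
cv2.imwrite("pics/w20c.png",cv2.resize(f[120:245,170:350,::-1],None,fx=4,fy=4,interpolation=cv2.INTER_CUBIC))
s=observe();y=s["orientation"][2]; tx=np.array([np.cos(y),np.sin(y),0]);ty=np.array([np.sin(y),-np.cos(y),0])
for z,p in ((.022,(182,131)),(.022,(336,131)),(.022,(226,165)),(.022,(291,165)),(.098,(229,157)),(.098,(290,157)),(.03,(241,182)),(.03,(273,183))):
    q=onz(c,p,z)-s["tcp_pos"]; print(p,onz(c,p,z),(q@tx*1e3).round(1),(q@ty*1e3).round(1))
```

```text
(182, 131) [ 0.4586 -0.2638  0.022 ] -69.9 -43.9
(336, 131) [ 0.5805 -0.183   0.022 ] 76.3 -43.9
(226, 165) [ 0.511  -0.2685  0.022 ] -28.9 -11.0
(291, 165) [ 0.5637 -0.2335  0.022 ] 34.4 -11.0
(229, 157) [ 0.5078 -0.2462  0.098 ] -19.2 -31.4
(290, 157) [ 0.5443 -0.222   0.098 ] 24.6 -31.3
(241, 182) [ 0.5317 -0.2728  0.03  ] -14.1 4.0
(273, 183) [ 0.5578 -0.2567  0.03  ] 16.6 5.0
```

View pics/w20c.png

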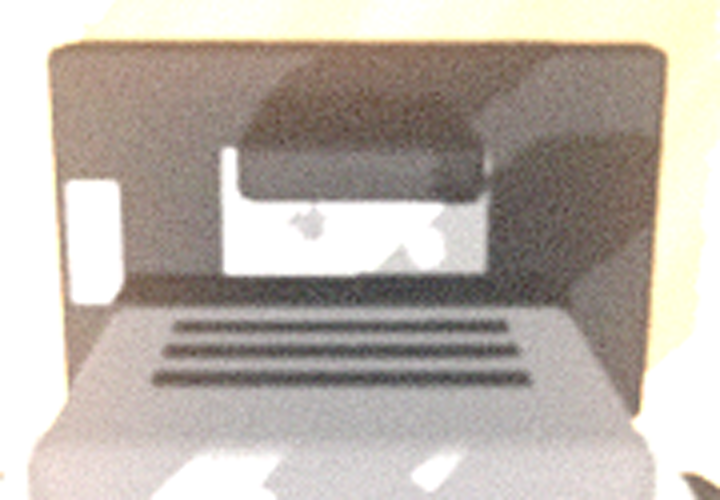

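```bash
python3 -m handwheel '{"offset":[[3,4,0],[3,4,20],[3,4,38],[3,4,38],[3,4,38]],"yaw":[0,0,0,0,0],"fingers":[60,60,60,60,60]}' 70
python3 - <<'E'
from h import *
c=read_camera("wrist"); cv2.imwrite("pics/w21.png",c["frame"][:,:,::-1])
f=np.clip(c["frame"].astype(float)*2.2,0,255).astype(np.uint8)
cv2.imwrite("pics/w21c.png",cv2.resize(f[120:245,170:350,::-1],None,fx=4,fy=4,interpolation=cv2.INTER_CUBIC))
d=read_camera("side");crop(d,"s21",250,180,150,150,4); a=read_camera("scene");crop(a,"a21",140,70,150,150,4)
go([.546,-.2635,.19],33.7)
pickle.dump((a,d,c),open("c21.pkl","wb"))
E
```

```text
t: 23.4
tcp_pos: [0.5459, -0.2641, 0.1483]
orientation: [-3.141, 0.0, 0.586]
ft_force: [-0.9, 0.8, -3.7]
opening: 0.0589
t 23.55 off [  0.1  -1.5 -40.2] yaw -0.2 or 179.8 q6 -1.11 tcp [ 0.5469 -0.2648  0.1498] open 0.059 F [ 0.3 -0.4 -2.9]
```

View pics/w21c.png

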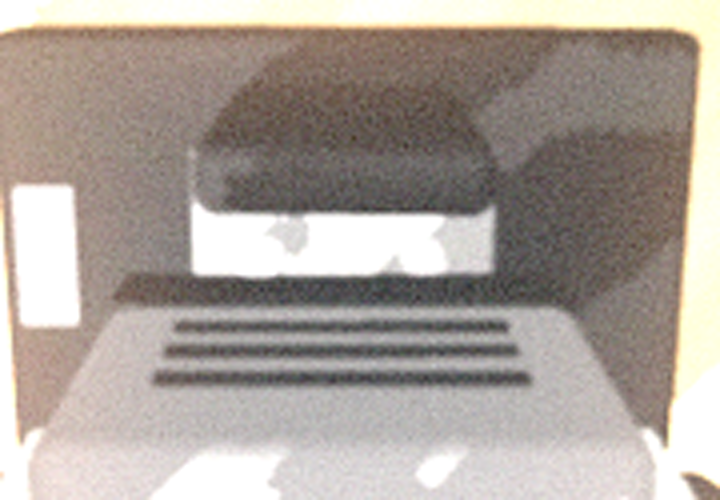

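View pics/s21.png

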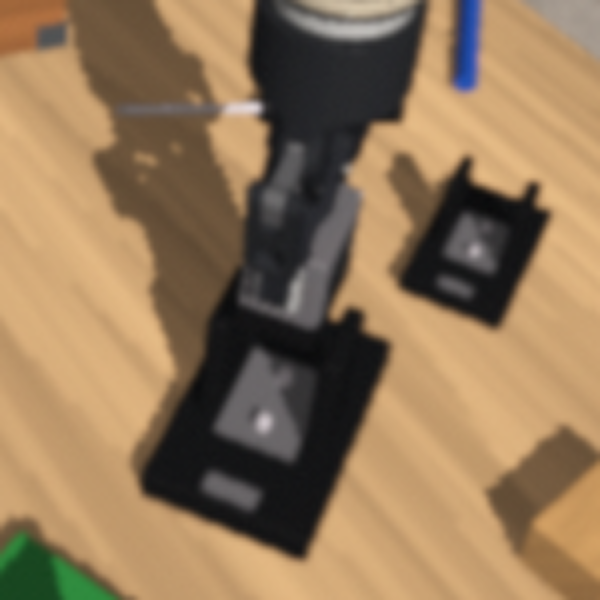

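View pics/a21.png

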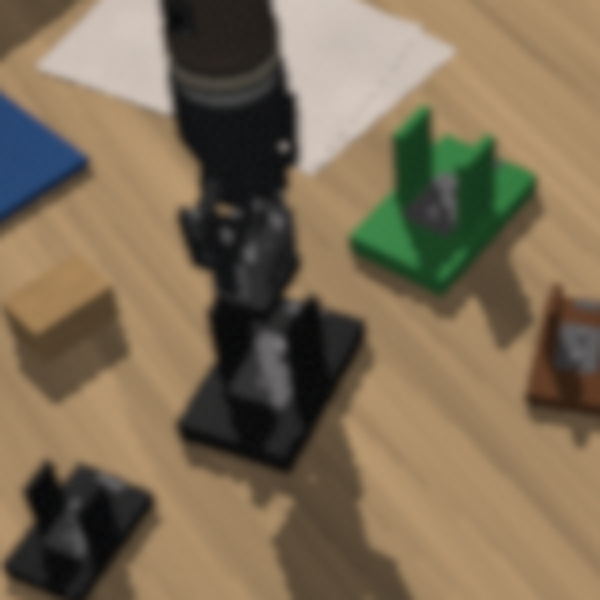

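Run:
```python
from h import *
a,d,c=pickle.load(open("c21.pkl","rb"))
T=np.asarray(c["cam_to_world"])
# express in camera->tool frame: use camera pose + known constant offset from w20 set
s=observe();y=s["orientation"][2]; tx=np.array([np.cos(y),np.sin(y),0]);ty=np.array([np.sin(y),-np.cos(y),0])
q=T[:3,3]-s["tcp_pos"]; print("cam rel",q@tx,q@ty,q[2], s["tcp_pos"])
K=lambda *p:cp(170,120,4,p)
for n,z,p in (("baseL",.022,(0,32)),("baseR",.022,(697,35)),("baseR2",.022,(668,445)),("baseL2",.022,(20,440)),("cheek in",.098,(347,213)),("cheek out",.098,(347,150)),("seatL",.022,(192,240)),("seatR",.022,(494,240)),("peg",.032,(290,232)),("peg",.032,(428,243)),("packtopfar",s["tcp_pos"][2]-.034+.062,(341,445)),("packbotfar",s["tcp_pos"][2]-.034,(345,272))):
    q=onz(c,K(*p),z)-s["tcp_pos"]; print(n,(q@tx*1e3).round(1),(q@ty*1e3).round(1))
```

```text
cam rel -0.00045628451314725353 -0.06758733098389466 0.13046996461127292 [ 0.54686279 -0.26483498  0.14978437]
baseL -71.4 -49.4
baseR 73.0 -48.8
baseR2 73.3 42.6
baseL2 -73.3 41.5
cheek in 0.3 -27.6
cheek out 0.2 -37.2
seatL -32.8 -5.0
seatR 32.2 -5.1
peg -11.2 -9.2
peg 17.3 -6.8
packtopfar -0.6 -23.9
packbotfar -0.1 -23.2
```

```bash
python3 -m handwheel '{"offset":[[0.3,0,20],[0.3,0,40],[0.3,0,60],[0.3,0,74],[0.3,0,74],[0.3,0,74]],"yaw":[0,0,0,0,0,0],"fingers":[60,60,60,60,60,60]}' 70
python3 - <<'E'
from h import *
c=read_camera("wrist"); 
f=np.clip(c["frame"].astype(float)*2.2,0,255).astype(np.uint8)
cv2.imwrite("pics/w22c.png",cv2.resize(f[90:250,120:380,::-1],None,fx=3,fy=3,interpolation=cv2.INTER_CUBIC))
d=read_camera("side");f=np.clip(d["frame"].astype(float)*2,0,255).astype(np.uint8); d["frame"]=f;crop(d,"s22",270,180,110,150,4); a=read_camera("scene");a["frame"]=np.clip(a["frame"].astype(float)*2,0,255).astype(np.uint8);crop(a,"a22",160,70,100,120,5)
go([.546,-.2635,.056],33.7)
E
```

```text
t: 24.15
tcp_pos: [0.5464, -0.2644, 0.0746]
orientation: [3.141, -0.0, 0.585]
ft_force: [-0.1, -0.1, -4.1]
opening: 0.0591
t 24.3 off [-0.2 -1.7 19.6] yaw -0.2 or 179.8 q6 -1.11 tcp [ 0.5471 -0.2648  0.0756] open 0.0596 F [-0.3 -0.7 -2.6]
```

View pics/w22c.png

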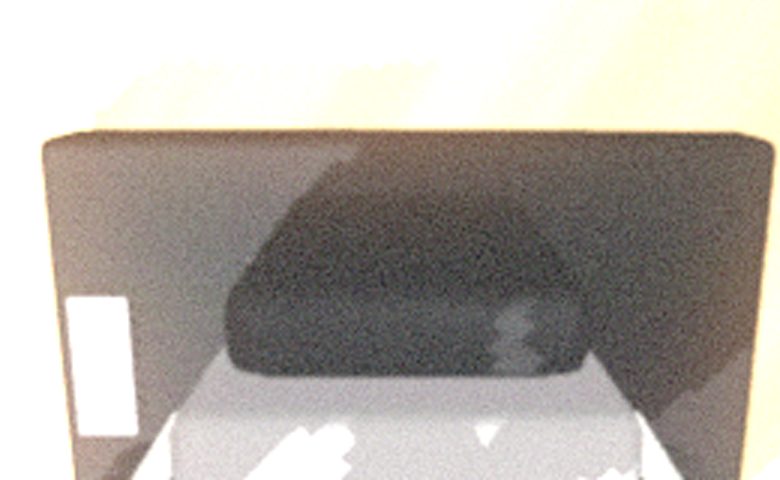

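View pics/s22.png

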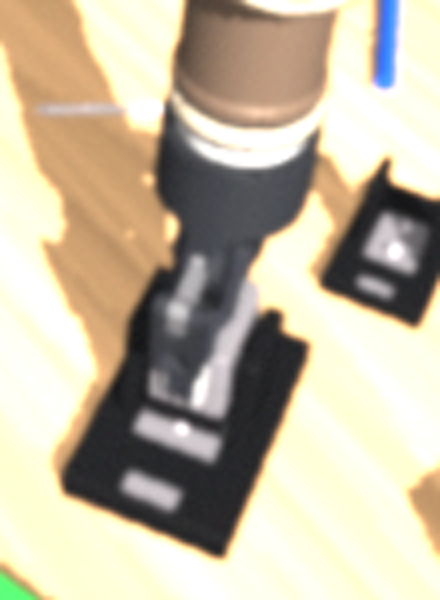

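View pics/a22.png

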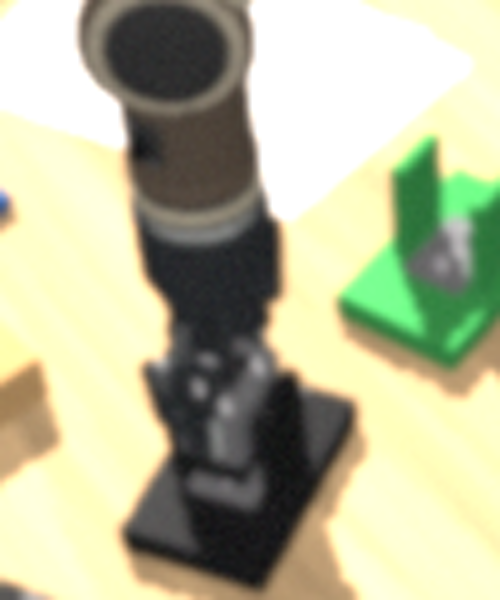

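Run:
```python
from h import *
c=read_camera("wrist");s=observe();y=s["orientation"][2]; tx=np.array([np.cos(y),np.sin(y),0]);ty=np.array([np.sin(y),-np.cos(y),0])
for n,z,p in (("cheek in",.098,(255,215.5)),("cheek out",.098,(255,188)),("base far",.022,(255,133.5)),("pack top far",.1035,(255,227.5))):
    q=onz(c,p,z)-s["tcp_pos"]; print(n,(q@tx*1e3).round(1),(q@ty*1e3).round(1))
print(s["tcp_pos"])
im=c["frame"][:,248:262].mean(1).astype(int)
for r in range(205,245): print(r,im[r].tolist(),end=" ")
```

```text
cheek in -0.1 -25.9
cheek out -0.1 -36.7
base far -0.0 -49.5
pack top far -0.1 -23.4
[ 0.54699056 -0.26473774  0.07559163]
205 [34, 36, 36] 206 [34, 35, 35] 207 [34, 36, 36] 208 [36, 35, 36] 209 [34, 35, 35] 210 [35, 34, 36] 211 [41, 41, 41] 212 [36, 35, 35] 213 [35, 36, 34] 214 [37, 38, 38] 215 [53, 51, 53] 216 [75, 73, 73] 217 [84, 81, 82] 218 [84, 82, 83] 219 [85, 83, 85] 220 [85, 81, 83] 221 [84, 81, 82] 222 [84, 82, 83] 223 [84, 81, 83] 224 [85, 82, 83] 225 [85, 84, 83] 226 [85, 83, 83] 227 [86, 85, 86] 228 [88, 87, 87] 229 [93, 91, 92] 230 [94, 93, 93] 231 [98, 97, 97] 232 [98, 96, 96] 233 [99, 97, 97] 234 [99, 98, 97] 235 [100, 98, 98] 236 [101, 99, 99] 237 [101, 99, 99] 238 [101, 99, 98] 239 [101, 98, 98] 240 [100, 98, 99] 241 [100, 99, 99] 242 [101, 99, 99] 243 [101, 99, 99] 244 [101, 98, 99]
```

```bash
python3 -m handwheel '{"offset":[[0,-1,0],[0,-1,4],[0,-1,8],[0,-1,11],[0,-1,13],[0,-1,13]],"yaw":[0,0,0,0,0,0],"fingers":[60,60,60,60,60,60]}' 70
python3 -c "
from h import *
go([.546,-.2635,.056],33.7)"
```

```text
t: 24.95
tcp_pos: [0.545, -0.263, 0.0606]
orientation: [-3.14, 0.001, 0.585]
ft_force: [0.2, -0.2, -3.7]
opening: 0.0589
t 24.95 off [0.6 0.9 4.6] yaw -0.2 or 179.8 q6 -1.11 tcp [ 0.545  -0.263   0.0606] open 0.0589 F [ 0.2 -0.2 -3.7]
```

```bash
python3 -m handwheel '{"offset":[[0,0,2],[0,0,4],[0,0,5],[0,0,6],[0,0,6]],"yaw":[0,0,0,0,0],"fingers":[60,60,60,60,60]}' 70
python3 -c "
from h import *
go([.546,-.2635,.056],33.7)"
```

```text
t: 25.45
tcp_pos: [0.5458, -0.2636, 0.0572]
orientation: [3.142, 0.0, 0.586]
ft_force: [-3.4, 1.0, 6.7]
opening: 0.0588
t 25.45 off [0.2 0.1 1.2] yaw -0.1 or 179.9 q6 -1.11 tcp [ 0.5458 -0.2636  0.0572] open 0.0588 F [-3.4  1.   6.7]
```

```bash
python3 -m handwheel '{"offset":[[0,0,1],[0,0,2],[0,0,2]],"yaw":[0,0,0],"fingers":[60,60,60]}' 70
python3 - <<'E'
from h import *
go([.546,-.2635,.056],33.7)
c=read_camera("wrist"); 
f=np.clip(c["frame"].astype(float)*2.2,0,255).astype(np.uint8)
cv2.imwrite("pics/w24c.png",cv2.resize(f[90:350,120:380,::-1],None,fx=2.2,fy=2.2,interpolation=cv2.INTER_CUBIC))
d=read_camera("side");f=np.clip(d["frame"].astype(float)*2,0,255).astype(np.uint8); d["frame"]=f;crop(d,"s24",270,180,110,150,4)
E
```

```text
t: 25.75
tcp_pos: [0.5459, -0.2637, 0.057]
orientation: [-3.141, 0.0, 0.586]
ft_force: [-6.2, 2.5, 16.3]
opening: 0.0589
t 25.75 off [ 0.2 -0.1  1. ] yaw -0.1 or 179.9 q6 -1.11 tcp [ 0.5459 -0.2637  0.057 ] open 0.0589 F [-6.2  2.5 16.3]
```

View pics/s24.png

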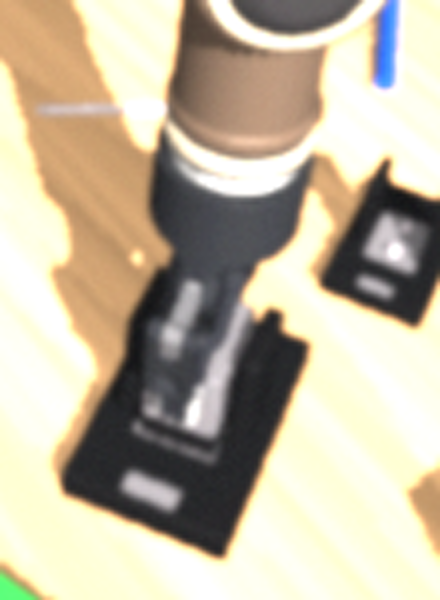

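View pics/w24c.png

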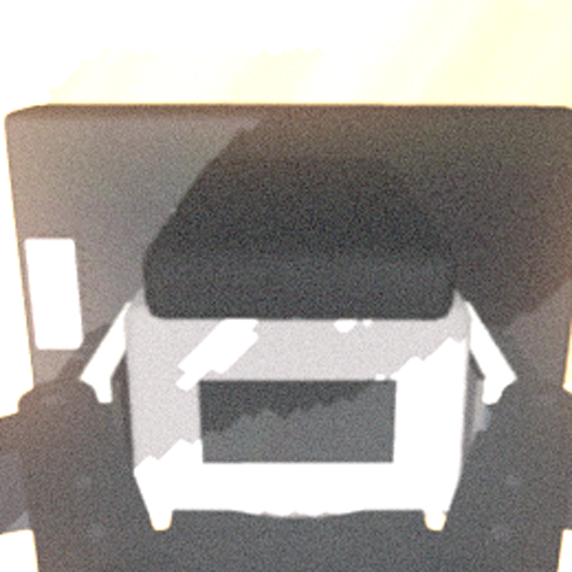

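```bash
python3 -m handwheel '{"offset":[[0,0,-2],[0,0,-2],[0,0,-2],[0,0,-2],[0,0,-2],[0,0,-25],[0,0,-60],[0,0,-105],[0,0,-150],[0,0,-190],[0,0,-190]],"yaw":[0,0,0,0,0,0,0,0,0,0,0],"fingers":[70,85,100,100,100,100,100,100,100,100,100]}' 70
python3 - <<'E'
from h import *
go([.546,-.2635,.056],33.7)
c=read_camera("wrist");cv2.imwrite("pics/w25.png",c["frame"][:,:,::-1])
d=read_camera("side");cv2.imwrite("pics/s25.png",d["frame"][:,:,::-1]); a=read_camera("scene");cv2.imwrite("pics/a25.png",a["frame"][:,:,::-1])
pickle.dump((a,d,c),open("c25.pkl","wb"))
f=np.clip(d["frame"].astype(float)*2,0,255).astype(np.uint8); d["frame"]=f;crop(d,"s25c",270,220,110,110,5)
E
```

```text
t: 26.95
tcp_pos: [0.5497, -0.2657, 0.2513]
orientation: [3.128, -0.007, 0.586]
ft_force: [0.4, -0.8, 0.9]
opening: 0.0858
t 26.95 off [ -3.2  -6.4 195.2] yaw -0.2 or 179.8 q6 -1.11 tcp [ 0.5497 -0.2657  0.2513] open 0.0858 F [ 0.4 -0.8  0.9]
```

View pics/w25.png

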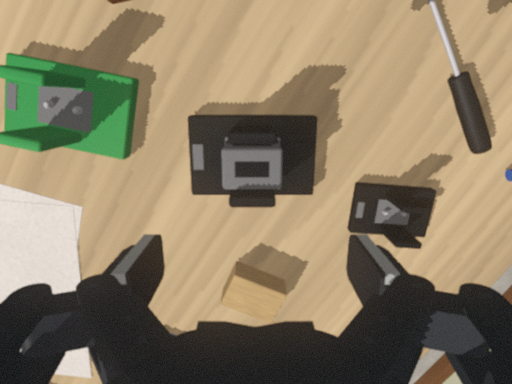

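View pics/s25.png

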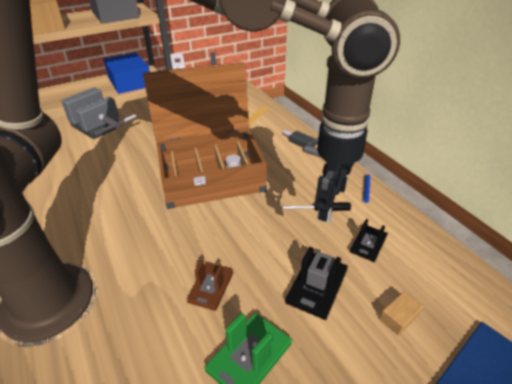

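View pics/s25c.png

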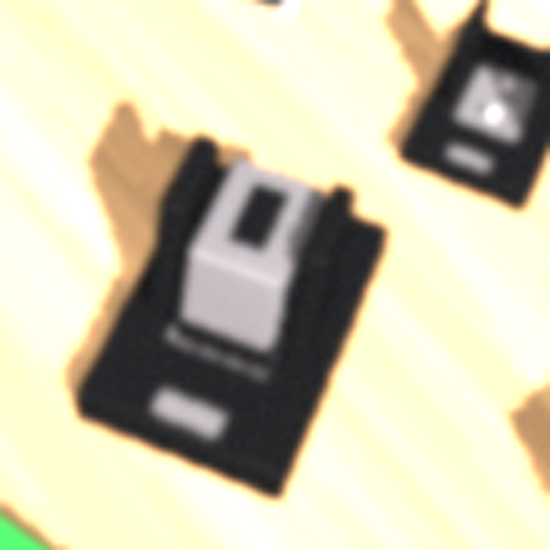

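View pics/a25.png

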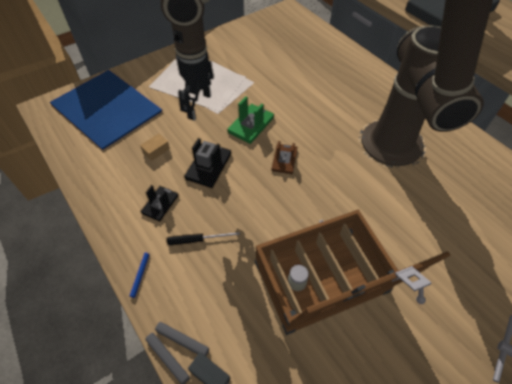

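Run:
```python
from h import *
a,d,c=pickle.load(open("c25.pkl","rb"))
f=np.clip(c["frame"].astype(float)*2.2,0,255).astype(np.uint8)
cv2.imwrite("pics/w25c.png",cv2.resize(f[105:215,180:325,::-1],None,fx=5,fy=5,interpolation=cv2.INTER_CUBIC))
print(tri(d,cp(270,220,5,(293,268)),c,(222.5,188)),tri(d,cp(270,220,5,(195,243)),c,(222.5,150)))
# seated prediction: top corners of pack at z=.084
th=np.radians(33.7);ux=np.array([np.cos(th),np.sin(th),0]);uy=np.array([-np.sin(th),np.cos(th),0]);O=np.array([.546,-.2635,0])
for z in (.084,.094):
    for sx,sy in ((-1,-1),(-1,1),(1,1),(1,-1)):
        P=O+.03*sx*ux+.021*sy*uy+[0,0,z]; print(z,sx,sy,"side crop",((proj(d,P)-[270,220]+.5)*5).round(),"wrist",proj(c,P).round(1))
for sx in (-1,1):
    print("bottom edge", [((proj(d,O+.03*sx*ux+.021*sy*uy+[0,0,.022])-[270,220]+.5)*5).round() for sy in(-1,1)])
```

```text
(array([ 0.53518395, -0.29708298,  0.09188898]), np.float64(0.007396678798240764)) (array([ 0.51299727, -0.26461493,  0.08740084]), np.float64(0.0018039330925170179))
0.084 -1 -1 side crop [278. 285.] wrist [222.4 188.3]
0.084 -1 1 side crop [183. 249.] wrist [221.1 146.6]
0.084 1 1 side crop [232. 152.] wrist [283.  146.4]
0.084 1 -1 side crop [324. 184.] wrist [282.1 188. ]
0.094 -1 -1 side crop [281. 270.] wrist [221.5 191.1]
0.094 -1 1 side crop [185. 234.] wrist [220.  148.2]
0.094 1 1 side crop [235. 136.] wrist [284.  147.9]
0.094 1 -1 side crop [327. 169.] wrist [283.  190.9]
bottom edge [array([261., 373.]), array([171., 337.])]
bottom edge [array([306., 273.]), array([219., 241.])]
```

View pics/w25c.png

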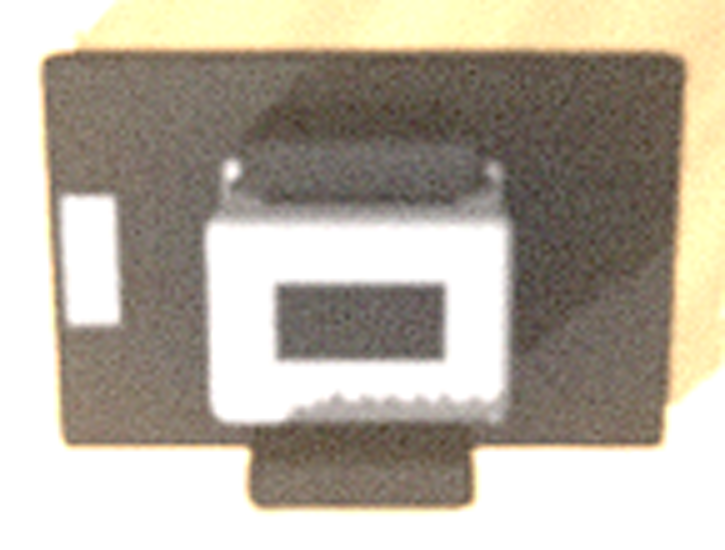

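Run:
```python
from h import *
from plant import sign_off
a0,b0=pickle.load(open("c0.pkl","rb")); a,d,c=pickle.load(open("c25.pkl","rb"))
for n,(x,y,w,h) in dict(carton=(135,130,45,35),screw=(160,228,60,22)).items():
    print(n,"mean abs diff scene",np.abs(a["frame"][y:y+h,x:x+w].astype(int)-a0["frame"][y:y+h,x:x+w]).mean().round(2))
# lid right top corner, side and scene, hasp
crop(d,"s26",130,40,150,170,4)
crop(a,"a26",245,200,215,150,3.6)
s=observe(); print(s["t"],s["ft_force"].round(1),s["joint_vel"].round(3))
```

```text
carton mean abs diff scene 7.7
screw mean abs diff scene 6.48
27.1 [-0.7  0.4 -0.8] [-0.     0.027  0.032 -0.001  0.002  0.002]
```

View pics/s26.png

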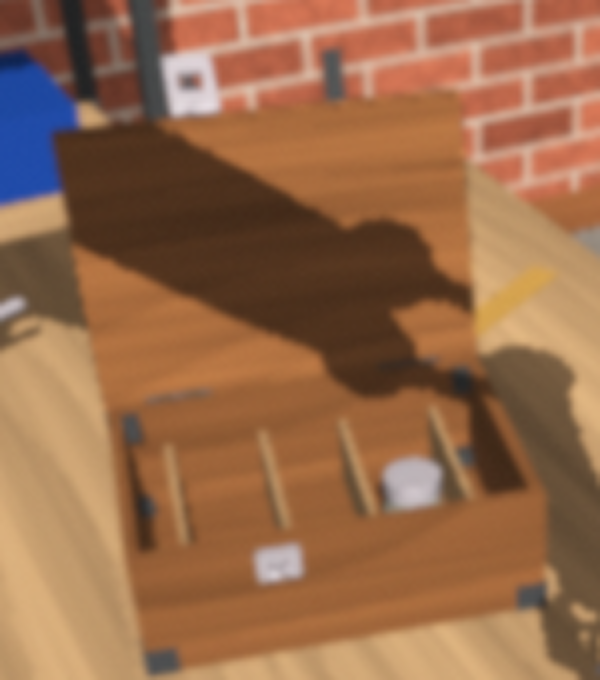

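View pics/a26.png

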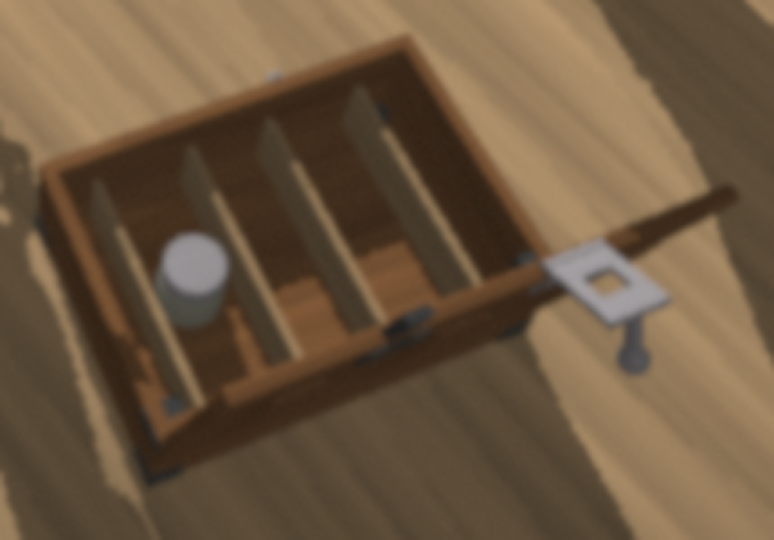

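```bash
python3 -c "
from plant import sign_off,observe
print(sign_off(), observe()['t'])"
```

```text
the job is handed in; nothing more can be done
the job is handed in; nothing more can be done
```

I did the job in the order asked and handed it in at about 27 s of the 72 s limit. `sign_off` gives no verdict, so what follows is my own checks.

**What I did**
- **Hasp:** I turned it up by its ball. It measured about 2.45 rad, against level at 1.57.
- **Lid:** I raised it by its tab, but the grip slipped off near upright. I pushed it the rest of the way from inside with closed fingers.
- **Pack:** I lifted it out by its width, stood it upright on the bench at about (0.50, -0.07) m and let go. I then took it by its two ends and lowered it onto the pegs of the large black cradle.

**Last checks**
- **Seating:** the final press stopped hard at 16 N. The tool stood 21.4 mm higher than when it gripped the pack on the bench, against 22 mm for a fully seated pack. If the pack were resting on the peg tips it would be about 32 mm.
- **Lid and hasp:** the last pictures show the lid leaning back past upright and the hasp clear. I put the lid at about 1.75 rad from how far I pushed it. The last angle I measured, before that push, was about 1.57.
- **Robot:** it was clear of everything, with contact force near zero.

**Checks that disagreed or were weak**
- The side camera read a few millimetres off the wrist and scene cameras. Measured from side and wrist together, the pack's top came out 3–8 mm higher than seated, so I relied on the height and force figures instead.
- I compared the carton and screwdriver between the first and last pictures. The pixel differences were small (6 to 8 grey levels), but I had no picture-noise figure to compare them with. By eye they and the jar are where they were.

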